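# Balance the die rocker at the stop finger

## Robot

A 7-joint arm with a two-finger parallel gripper is mounted at the origin on the work surface. World frame = base frame: x ahead of the robot, y to its left, z up, the work surface at z = 0. Lengths are in m, angles in rad, forces in N, time in s.
With the tool pointing down it reaches from about 0.4 to 0.85 m from the base axis. Payload 10.4 kg.
Tool frame: the origin (TCP) lies at the very end of the fingers, on their centre line; the grasp point (between the pads) lies 19 mm behind it; z points along the fingers, y is the line along which they close (so a half turn about z gives the same grasp; the last joint's range is limited). The gripper opens to 87 mm and grips with 3 to 60 N. Pads are 19 mm wide; open, the fingers measure 117 mm over their backs; the gripper's body (75 mm by 190 mm) begins 51 mm behind the grasp point.
Start: joints at [-1.15, 0.332, -0.065, 1.46, 0.022, 1.35, -0.088], TCP at [0.268, 0.564, 0.19] pointing down, gripper open.
Joint ranges: [-2.6, 2.6], [-0.5, 2.12], [-1.47, 1.34], [0.16, 2.42], [-1.27, 4.41], [0.06, 2.06], [-2.6, 2.6]. Speed limits (rad/s): [2.22, 2.22, 2.79, 2.79, 3.14, 3.14, 3.14].

## Interface

Orientations are given as a unit quaternion [x, y, z, w].
In Python, from bench import status, camera, order gives the robot as it stands.
- The arm moves only by the tool jog_arm, never from a script. Its argument "plan" is a list of rows, each a list of 7 numbers: the turn, a rotation vector about the tool's x, y, z in rad, then the shift along the tool's x, y, z in mm, then the opening, from -1 (shut) to 1 (fully open). A call has 1 to 12 rows; each row is the pose to reach, as a shift and turn from the pose commanded when the call began, along the tool's axes at that moment; what a row does not reach only later rows make up. A row lasts 1/10 s, in which the tool goes at most 50 mm and 8.59 degrees, less where a joint would pass 70% of its speed; a pose out of reach is approached as far as the arm can. A call with a gripper value outside its range is refused whole. The fingers move at their own pace and stop on an object; "squeeze" is the grip in N (left out, the last holds). Time passes only in rows, so rows that repeat a pose let the fingers close. It gives the time, the measured TCP pose, the force, the opening and the grip force at its end, in the units of the state.
- status.read_state(): the state, without advancing time (a new reading comes with each control period).
- camera(name): name is "side" or "top"; returns a dict with "image" (400x640x3 uint8, red, green, blue), "z_map" (400x640 float32, m along the optical axis (not along the pixel's ray), 0 where there is no reading), "fx", "fy", "cx", "cy" (pixels), "k1" (the pictures are not rectified: a ray, as slopes to the right and down, at radius r is drawn at 1 + k1 r^2 times it, then the intrinsics apply), "world_from_camera" (4x4, takes a point from camera to world coordinates). Camera axes: x right, y down, z forward; pixel columns grow to the right and rows downward; lengths in m; the calibration is good to about 2 mm. A picture is of the moment at which its call begins.
- order.close_job(): hands the job in; it is judged then, once.
The state is a dict: "time": time; "joint_positions": joint angles; "joint_vel": joint speeds; "joint_torque": joint torques, N m; "ee_pos": TCP position; "eef_rot": TCP orientation; "ft_force": force on the tool from outside, world axes, zero at the start; "torque": the same for the moment, N m; "width": finger opening in m; "grip_force": force on a finger pad.
Only numpy, scipy, OpenCV 4.12 (cv2) and the standard library are available. Lean on these libraries where they do the work, as an engineer would, in place of code of your own. Each camera call takes 0.05 s, during which the arm holds its last target. There are 200 camera calls.

## Task

Take hold of the ball at the top of the die rocker's springy handle and, handling nothing but that handle, bring the rocker up from its rest until its pointer lines up with the stop finger, and keep it steady there for at least 6 seconds, as it must be for the die pair to be inspected. The rocker is top-heavy and the dies not perfectly matched, so it tends to swing away: never let it slam or tip over to the far stop. Then lower it gently back fully onto the rest it started from and let go of the ball, leaving the tools around it where they lie.

Things in the scene. Friction and masses are not known exactly. Their poses are not given: they have to be found in the camera images.
- stand: grey painted stand of the die rocker, fixed to the table (place and yaw differ). Base plate 150 x 420 x 12 mm, two upright cheeks. Origin: centre of its underside. x axis parallel to the pivot axis, y along the beam, z up. A scale plate with lines every 0.1 rad stands on its +x side, rubber-tipped stop posts under both ends of the beam
- pivot (a point): the point on the pivot axis in the middle of the stand, 110 mm above the table. Axes as the stand's
- rocker (a joint): tilt of the rocker (beam, dies, pointer, counterweight) about the pivot, rad: 0 = pointer upright, positive = top leans to the stand's +y. Stops at -0.25 (the rest, where it starts) and +0.25 (far stop). Top-heavy: gravity tips it from level with about 0.50 N m per rad (+-0.08 by hidden mass) plus a constant up to 0.06 N m either way. Inertia 0.083 kg m2, damping 0.01 N m s/rad
- handle (a joint): bend of the spring handle relative to the rocker, rad, same axis and sense: the ball's tilt in space is rocker + handle. Spring 0.30 N m/rad nominal, damping 0.025 N m s/rad, limits +-0.9. With the ball held still the rocker stays unstable (time constant about 0.6 s), so the ball must be moved continually. Moving the ball to the stand's +y pulls the rocker to positive tilt
- ball (a point): centre of the black ball on the handle, 32 mm diameter, on an 8 mm rod, handle 0.07 kg. It moves on a circle of 200 mm about the pivot axis in the stand's y-z plane through the pivot, towards +y for positive tilt. Best pinched from straight above, fingers closing along the stand's x axis, so that it can turn between the pads. z axis along the rod
- pointer (a point): tip of the rocker's dark flat pointer, 115 mm from the pivot axis and 59 mm to the stand's +x; its z axis points along the pointer, so it tilts with the rocker
- index (a joint): tilt of the stop finger that marks the reading to be set, rad, same zero and sense as the rocker's tilt; the pointer lines up with it when both tilts are equal. Between -0.1 and 0.1, differs each time, and stays put by friction
- index_tip (a point): tip of the stop finger (flat finger with a wide head and a thin pin on top), 94 mm from the pivot axis and 69 mm to the stand's +x; its z axis points along the finger
- beam: the rocker's flat steel beam 60 x 400 x 16 mm, 1.0 kg; origin on the pivot axis, top surface in the plane of the axis. Not to be touched
- die_left: polished radius die fixed on the beam's +y end, nominally 1.2 kg: 56 x 50 mm, 52 mm high with rounded top, origin at the centre of its underside, 15 mm above the pivot axis and 160 mm from it along the beam. Not to be touched
- die_right: the same die on the beam's -y end. Not to be touched
- counterweight: iron block 50 x 58 x 40 mm, nominally 0.8 kg, under the middle of the beam between the cheeks, origin on the pivot axis, its centre about 40 mm below. Not to be touched
- hammer_head: loose bronze hammer head lying to the left of the stand, 144 mm long, 38 mm high; leave alone
- clamp: loose cast steel hold-down clamp lying to the right of the stand, 120 x 40 x 46 mm; leave alone
- spare_die: loose third radius die lying to the left of the stand, 50 x 90 x 55 mm; leave alone
- wrench: loose wrench 200 mm long lying beyond the stand; leave alone

How it is judged:
By the outcome, as a careful person would: the job done as asked, in the order asked, and still so for the second after the job is handed in, with the robot touching nothing.
It also fails if it takes over 67 s, if anything falls off the work surface, if the arm or the gripper's body presses on something with over 40 N, if the wrist force passes 120 N, or if a joint passes its speed limit or range.

## Working session

There is one attempt and no reset: what is moved stays moved. The work goes in short steps, Python scripts to look and compute and a tool call to move; the robot and the scene stay as the last step left them, time stands still between calls to the robot, and variables do not carry over. Pictures are saved under pics/ and viewed, at most 10 in all, crops included, and the job is handed in when it is done.

Besides the shell and the picture viewer there is one more tool, called after "Request:" as name(argument=value, ...), one argument or row to a line, values as JSON. jog_arm: Moves the arm, as the interface text tells. Its arguments: {"type":"object","properties":{"plan":{"type":"array"},"squeeze":{"type":"number"}},"required":["plan"]}

```bash
ls; mkdir -p pics; python3 - <<'E'
from bench import status,camera,order
import cv2,numpy as np,pickle
s=status.read_state();print(s)
for n in("side","top"):
    c=camera(n);pickle.dump(c,open(f"pics/{n}0.pkl","wb"));cv2.imwrite(f"pics/{n}0.png",c["image"][:,:,::-1])
    print(n,c["fx"],c["fy"],c["cx"],c["cy"],c["k1"],c["world_from_camera"].round(3))
E
```

```text
pics
{'time': 0.0, 'joint_positions': array([-1.14959431,  0.33287269, -0.06469697,  1.46094545,  0.02161339,
        1.34989522, -0.08848964]), 'joint_vel': array([ 2.25569572e-03, -6.82469857e-04,  8.74166778e-04, -7.95179204e-04,
       -1.66601289e-04, -7.73131061e-05, -1.02659234e-03]), 'joint_torque': array([ 8.09880657e-05, -6.23257613e+01,  2.46001157e-02, -3.89907718e+01,
       -6.13487069e-02,  3.99254076e-02,  1.06982552e-04]), 'ee_pos': array([0.2681871 , 0.56405445, 0.18905148]), 'eef_rot': array([ 2.20068992e-01,  9.75484050e-01, -7.02632970e-04, -1.17405950e-04]), 'ft_force': array([-0.81583958,  0.98780533, -0.24902931]), 'torque': array([-0.06242301,  0.03322362, -0.03889929]), 'grip_force': 0.0, 'width': 0.08699202199198017}
side 434.0806195775821 434.0806195775821 320.60679827495693 195.3550484673154 -0.005578550817986044 [[-0.701 -0.469  0.537 -0.337]
 [-0.713  0.475 -0.516  0.826]
 [-0.013 -0.745 -0.667  1.316]
 [ 0.     0.     0.     1.   ]]
top 449.3821041836141 449.3821041836141 321.6675399220656 202.55356873601133 -0.038859597967974044 [[ 0.018 -0.99   0.142  0.361]
 [-1.    -0.02  -0.014 -0.028]
 [ 0.016 -0.142 -0.99   1.641]
 [ 0.     0.     0.     1.   ]]
```

View pics/side0.png

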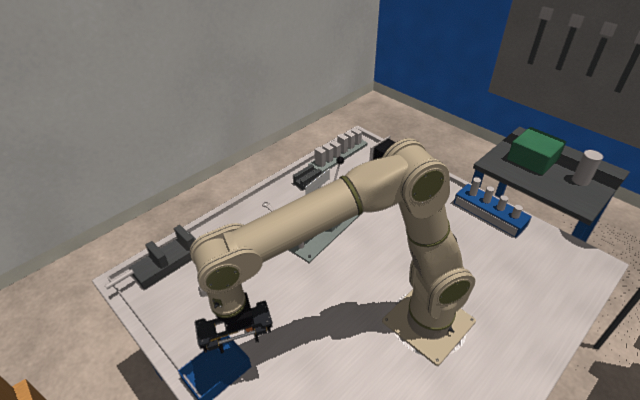

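View pics/top0.png

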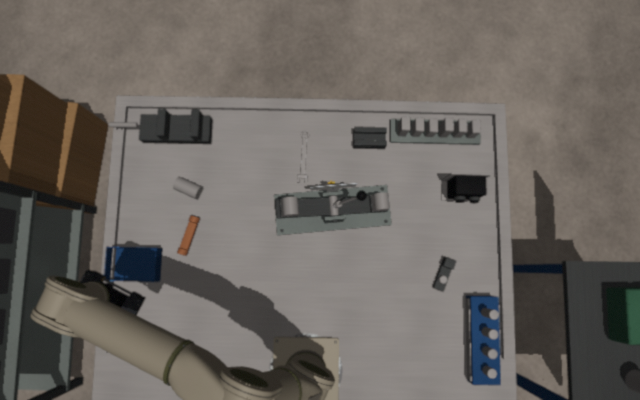

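```bash
cat > h.py <<'E'
import numpy as np,cv2,pickle
def load(f): return pickle.load(open(f"pics/{f}.pkl","rb"))
def und(c,u,v):
    K=np.array([[c["fx"],0,c["cx"]],[0,c["fy"],c["cy"]],[0,0,1.]])
    p=np.stack([np.ravel(u),np.ravel(v)],1).astype(float)[:,None]
    return cv2.undistortPoints(p,K,np.array([c["k1"],0,0,0,0.]))[:,0]
def pts(c,u,v,z=None):
    u=np.ravel(u);v=np.ravel(v);s=und(c,u,v)
    if z is None: z=c["z_map"][np.round(v).astype(int),np.round(u).astype(int)]
    P=np.c_[s*np.ravel(z)[:,None],np.ravel(z)*np.ones(len(s))];T=c["world_from_camera"]
    return P@T[:3,:3].T+T[:3,3]
def proj(c,P):
    T=np.linalg.inv(c["world_from_camera"]);Q=np.atleast_2d(P)@T[:3,:3].T+T[:3,3];s=Q[:,:2]/Q[:,2:]
    s=s*(1+c["k1"]*(s**2).sum(1,keepdims=True));return s*[c["fx"],c["fy"]]+[c["cx"],c["cy"]]
def cloud(c,u0,u1,v0,v1):
    V,U=np.mgrid[v0:v1,u0:u1];return U,V,pts(c,U,V).reshape(U.shape+(3,))
E
python3 - <<'E'
from h import *
c=load("top0")
U,V,P=cloud(c,265,400,170,245)
print("z rows");
for v in (176,182,185,188,192,196,200,204,208,212,218,225,232): print(v,(P[v-170,::5,2]*1000).round().astype(int))
z=P[...,2];m=(z>.006)&(z<.02);q=P[m];r=cv2.minAreaRect((q[:,:2]*1000).astype(np.float32));print(m.sum(),r,np.median(q[:,2]),"table",np.median(z[abs(z)<.006]))
im=cv2.resize(c["image"][165:245,265:400,::-1],None,fx=5.9,fy=5.9,interpolation=cv2.INTER_CUBIC);cv2.imwrite("pics/top0c.png",im)
E
```

```text
z rows
176 [ 7  3  2  1  5  3  1  6  8  0 -1  4  5  7  6 -2 -6  4 -1  6  4 -1 -6  7
  3 -2 -2]
182 [ -1   0  -1  -7   8  -1   3   5   3   1  -1  -4  -2 195   5   0   3   6
   6   1   2  -1  -9  -4   2   0  11]
185 [ -3   5   4   1   4  -6   3   3  -1   0  10   0 230 238 239 227 215 211
 200   0  -2   5   0  18  20   0  -3]
188 [   4    3    3    3    3   -4    5    4   -7  218  207  205  191  191
  175    3   15   15   17   12 1641    8   11   14   18   -2    2]
192 [   0    1    9    1    1    5   -9   14   17    9 1641   14  125  120
  121  120   17   17   16  311  304   15   19   12  135    0    4]
196 [  6   8   8  12   8  13   8  17  11  12  15  12 107 124 121  84  16  20
 262 309 305  91 121 139 134   6   5]
200 [  3   2  11 164 215 215 207 143 137 124 127 121 123 123 122 109 202 228
  93 295  76  89 129 138 131  -7   5]
204 [  2   6 153 171 217 211 207 135 132 133 127 121 122 120 145 163 100  98
  95  92  81  92 127 137 133   2   3]
208 [  0  -2 145 172 209 215 205 138 142 128 127 124 119 124 124 108 102  93
  95  85  79  86 122 132 135   3   2]
212 [ -2   1  17 172 206 219 213 138 136 130 127 122 124 117 121 108 101  96
  92  89  86  77  68  17  12   0   4]
218 [ -1  -1  -2  14  23  12  11  13  15  15  23  15 126 121 123 124  14  13
  13  17  16   9  10  12  16  11   0]
225 [ 1 -3  8  8 10 12 12 18 13 12 24  5 15 16 16 11 18  6 10  9 17  9 11 16
 18  0  2]
232 [   1    1   -1   13 1641    8   14   18   11    1    2   -3    0   -1
    2    0   -2   -3    0   -6    4   -4    5    8   -3    0    2]
2718 ((581.3125, -89.47093200683594), (274.8124694824219, 497.24249267578125), 1.1647322177886963) 0.011935601858488742 table 0.001065021318559789
```

View pics/top0c.png

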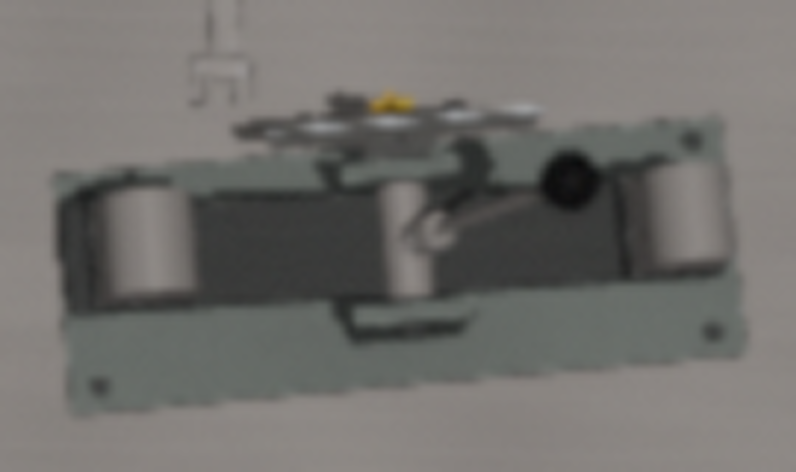

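```bash
cat >> h.py <<'E'
E
python3 - <<'E'
from h import *
c=load("top0")
cr=np.array([(57,175),(720,122),(745,350),(78,412)])/5.9+[265-.42,165-.42]
T=c["world_from_camera"];s=und(c,cr[:,0],cr[:,1])
d=np.c_[s,np.ones(4)]@T[:3,:3].T;o=T[:3,3];W=o+d*((.012-o[2])/d[:,2])[:,None];print(W.round(4))
y=(W[0]+W[3]-W[1]-W[2])[:2];x=(W[0]+W[1]-W[2]-W[3])[:2];print("len",np.linalg.norm(y)/2,np.linalg.norm(x)/2,"yaw",np.arctan2(-y[0],y[1]),np.arctan2(x[1],x[0]),"c",W.mean(0))
# ball from depth
U,V,P=cloud(c,350,372,186,206);m=(P[...,2]>.27)&(P[...,2]<.34);q=P[m];print("ball",m.sum(),q.mean(0),np.percentile(q[:,2],[5,50,95]),U[m].mean(),V[m].mean())
E
```

```text
[[ 0.6222  0.1246  0.012 ]
 [ 0.6642 -0.2888  0.012 ]
 [ 0.5211 -0.3039  0.012 ]
 [ 0.4751  0.1069  0.012 ]]
len 0.4144687059411422 0.14598930241323566 yaw 0.10637924406323464 0.11239809495461318 c [ 0.57063998 -0.09031728  0.012     ]
ball 90 [ 0.57787157 -0.16392261  0.30582367] [0.29707743 0.30551898 0.3134816 ] 360.94444444444446 195.0222222222222
```

```bash
cat >> h.py <<'E'
from scipy.spatial.transform import Rotation as Ro
def togo(s,tgt,yaw):
    R=Ro.from_quat(s["eef_rot"]);a=yaw
    # tool z down, tool y along stand x (nearest half turn)
    best=None
    for k in (0,np.pi):
        y=np.array([np.cos(a+k),np.sin(a+k),0]);z=np.array([0,0,-1.]);x=np.cross(y,z)
        rv=(R.inv()*Ro.from_matrix(np.c_[x,y,z])).as_rotvec()
        if best is None or np.linalg.norm(rv)<np.linalg.norm(best): best=rv
    return best.round(3),(R.inv().apply(np.array(tgt)-s["ee_pos"])*1000).round(1)
E
python3 - <<'E'
from h import *
from bench import status
s=status.read_state();print(togo(s,[.5795,-.165,.37],.108))
E
```

```text
(array([-1.000e-03,  1.000e-03,  1.019e+00]), array([-594.2, -525. , -180.2]))
```

Request:
jog_arm(
  plan=[
    [0,0,0.1,-60,-50,-60,1],
    [0,0,0.2,-90,-80,-110,1],
    [0,0,0.3,-120,-105,-150,1],
    [0,0,0.45,-160,-140,-180,1],
    [0,0,0.6,-194,-172,-180,1],
    [0,0,0.7,-230,-204,-180,1],
    [0,0,0.8,-267,-236,-180,1],
    [0,0,0.9,-304,-268,-180,1],
    [0,0,1.0,-341,-300,-180,1],
    [0,0,1.019,-378,-332,-180,1],
    [0,0,1.019,-415,-365,-180,1],
    [0,0,1.019,-450,-398,-180,1],
  ],
)

```text
time: 1.3
ee_pos: [0.4824, 0.0627, 0.3694]
eef_rot: [0.668, 0.744, 0.0, -0.0]
ft_force: [0.8, 1.5, 0.7]
width: 0.0868
grip_force: 0.0
```

```bash
python3 - <<'E'
from h import *
from bench import status
s=status.read_state();print(s["time"],s["ee_pos"],togo(s,[.5795,-.165,.35],.108))
E
```

```text
1.3 [0.48235538 0.06266307 0.36939279] (array([ 0., -0.,  0.]), array([-236.8,   72. ,   19.3]))
```

Request:
jog_arm(
  plan=[
    [0,0,0,-48,14,2,1],
    [0,0,0,-95,28,4,1],
    [0,0,0,-142,43,8,1],
    [0,0,0,-189,57,12,1],
    [0,0,0,-225,68,16,1],
    [0,0,0,-237,72,19,1],
    [0,0,0,-237,72,19,1],
    [0,0,0,-237,72,19,1],
  ],
)

```text
time: 2.1
ee_pos: [0.5792, -0.1619, 0.3502]
eef_rot: [0.668, 0.745, 0.0, -0.0]
ft_force: [-0.8, 0.2, -0.2]
width: 0.0868
grip_force: 0.0
```

```bash
python3 - <<'E'
from h import *
from bench import status,camera
s=status.read_state();print(s["time"],s["ee_pos"],s["ft_force"],togo(s,[.5795,-.165,.277],.108))
for n in("side","top"):
    c=camera(n);pickle.dump(c,open(f"pics/{n}1.pkl","wb"))
a=load("side1");b=load("top1")
Q=np.array([.5706,-.0903,.11]);u,v=proj(a,Q)[0].astype(int);print(u,v)
A=cv2.resize(a["image"][v-60:v+40,u-66:u+67,::-1],None,fx=6,fy=6,interpolation=cv2.INTER_CUBIC)
cv2.imwrite("pics/s1c.png",A)
cv2.imwrite("pics/t1c.png",cv2.resize(b["image"][150:250,255:410,::-1],None,fx=5,fy=5,interpolation=cv2.INTER_CUBIC))
E
```

```text
2.1 [ 0.57920404 -0.16192093  0.35022658] [-0.77005325  0.17376701 -0.15405934] (array([-0.   , -0.001,  0.001]), array([-3.1, -0. , 73.2]))
328 204
```

View pics/s1c.png

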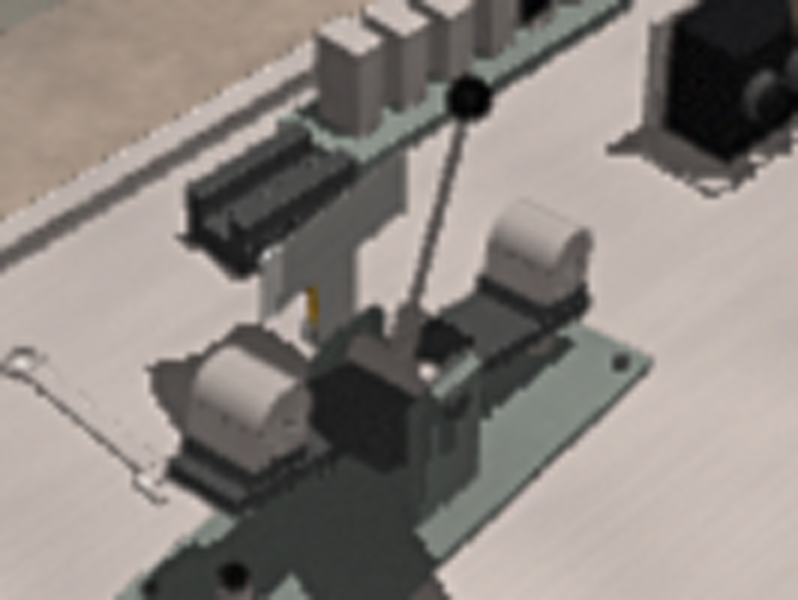

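View pics/t1c.png

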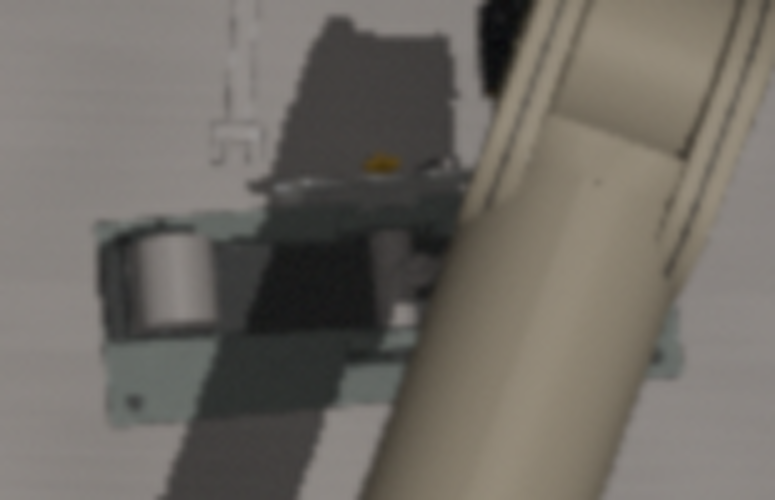

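```bash
cat >> h.py <<'E'
YAW=.108;PV=np.array([.5706,-.0903,.11])
def st(P): # stand->world, origin pivot
    P=np.atleast_2d(P);c,s=np.cos(YAW),np.sin(YAW);return np.c_[P[:,0]*c-P[:,1]*s,P[:,0]*s+P[:,1]*c,P[:,2]]+PV
def ts(W):
    W=np.atleast_2d(W)-PV;c,s=np.cos(YAW),np.sin(YAW);return np.c_[W[:,0]*c+W[:,1]*s,-W[:,0]*s+W[:,1]*c,W[:,2]]
E
python3 - <<'E'
from h import *
for n in("side","top"):
    c=load(n+"1");c0=load(n+"0");print(n)
    for nm,x,r,al in(("idx",.069,.094,(-.1,0,.1)),("idx80",.069,.080,(-.1,0,.1)),("ptr",.059,.115,(-.25,))):
        for a in al: print(nm,a,proj(c,st([x,r*np.sin(a),r*np.cos(a)])).round(1))
    for im in (c,c0) :
        h=cv2.cvtColor(im["image"],cv2.COLOR_RGB2HSV);m=(h[...,0]>15)&(h[...,0]<35)&(h[...,1]>120)&(h[...,2]>60)
        ui=proj(c,st([.069,0,.09]))[0].astype(int);mm=np.zeros_like(m);mm[ui[1]-15:ui[1]+15,ui[0]-15:ui[0]+15]=1
        v,u=np.nonzero(m&mm)
        if len(u): print("yellow",len(u),u.mean(),v.mean(),u.min(),u.max(),v.min(),v.max()); 
    # depth of yellow
        if len(u): print(ts(pts(im,u,v)).mean(0).round(4),np.median(ts(pts(im,u,v)),0).round(4))
    if n=="side":
        ui=proj(c,st([.0,0,.09]))[0].astype(int)
        cv2.imwrite("pics/s1d.png",cv2.resize(c["image"][175:215,300:350,::-1],None,fx=15,fy=15,interpolation=cv2.INTER_NEAREST))
E
```

```text
side
idx -0.1 [[316.4 179. ]]
idx 0 [[314.9 180.1]]
idx 0.1 [[313.4 181.4]]
idx80 -0.1 [[316.2 181.8]]
idx80 0 [[314.9 182.8]]
idx80 0.1 [[313.7 183.9]]
ptr -0.25 [[321.3 174.2]]
yellow 4 313.75 192.75 313 314 192 194
[0.0654 0.0133 0.0376] [0.066  0.0132 0.0397]
top
idx -0.1 [[335.8 180.7]]
idx 0 [[333.  180.9]]
idx 0.1 [[330.1 181.2]]
idx80 -0.1 [[335.2 181.5]]
idx80 0 [[332.8 181.7]]
idx80 0.1 [[330.4 181.9]]
ptr -0.25 [[342.3 182.2]]
yellow 15 331.0 182.2 328 334 181 183
[0.068  0.006  0.0792] [0.0677 0.0062 0.0764]
yellow 13 330.53846153846155 182.3846153846154 328 333 181 183
[0.0678 0.0075 0.0775] [0.0678 0.0067 0.0747]
```

View pics/s1d.png

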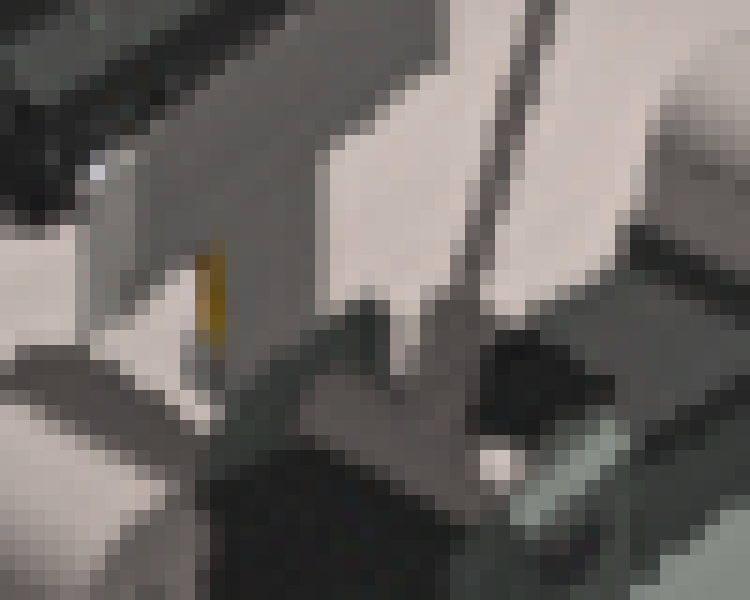

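```bash
python3 - <<'E'
import h
from h import *
from scipy.ndimage import map_coordinates
from scipy.optimize import minimize
def edges(off):
    a,b,z=.075+off,.21+off,.012-.11;t=np.linspace(-1,1,400)*.94
    E=[np.c_[-a+0*t,.21*t,z+0*t],np.c_[.075*t,b+0*t,z+0*t],np.c_[.075*t,-b+0*t,z+0*t]]
    u=t[(abs(t)>.45)];E.append(np.c_[a+0*u,.21*u,z+0*u]);return E
def run(c):
    I=c["image"].astype(float);G=cv2.GaussianBlur(I[...,0]-.0*I[...,1],(0,0),.7)
    def f(p,d=.004):
        h.PV=np.array([p[0],p[1],.11]);h.YAW=p[2];s=0
        for ei,eo in zip(edges(-d),edges(d)):
            i,o=[map_coordinates(G,proj(c,st(e))[:,::-1].T,order=1) for e in(ei,eo)]
            s+=np.mean(np.clip(o-i,-10,60))
        return -s
    best=min((minimize(f,[.5706+dx,-.0903+dy,.108+dw],method="Nelder-Mead",options=dict(initial_simplex=np.array([.5706+dx,-.0903+dy,.108+dw])+np.array([[0,0,0],[.004,0,0],[0,.004,0],[0,0,.02]]))) for dx in(-.003,.003) for dy in(-.003,.003) for dw in(-.01,.01)),key=lambda r:r.fun)
    print(best.x,best.fun)
run(load("top0"));
c=load("top0")
for n in("top0","top1"):
    I=load(n)["image"].astype(float);Y=(I[...,0]+I[...,1]-2*I[...,2])[177:188,322:342];Y=Y-np.median(Y);W=np.clip(Y-12,0,None)
    print(Y[3:9].astype(int));v,u=np.mgrid[177:188,322:342];print((W*u).sum()/W.sum(),(W*v).sum()/W.sum())
cv2.imwrite("pics/t0z.png",cv2.resize(c["image"][174:200,310:360,::-1],None,fx=16,fy=16,interpolation=cv2.INTER_NEAREST))
E
```

```text
[ 0.56968823 -0.08926753  0.11016557] -116.34562849323785
[[ -1   1   0   1   0   2   4  17  54  53  25  17  14   5   0   1   0   0
    1   0]
 [ -1  -4  -2  -3   1   8  28  60 110 117  93  80  65  23   5   1   0   2
    1  -2]
 [ -6  -3  -5  -3   0  40 105 134 143 141 152 152 112  37   5   0   0   1
   -4  -4]
 [ -3  -7  -6  -5   5  41 105 129 113 103 118 114  79  25   1  -3  -4  -6
   -9 -13]
 [ -6  -5  -5  -6  -4   8  24  22  14  10  13  12   7  -1  -6  -6  -6  -9
  -11 -15]
 [ -9  -7  -7  -3  -5  -6  -6  -9 -12 -13 -10 -11  -9 -10  -8  -6  -6  -7
  -11 -13]]
330.99330357142856 182.0325892857143
[[-2  2  0  1 -1  2  1 13 31 29 18 10  6  3 -1  0  1 -1  0 -2]
 [ 0  0 -1 -1  2  5 18 36 65 66 55 50 37 12  0 -4 -1  0 -1 -1]
 [ 1  0  2  0  4 19 52 78 90 87 91 88 59 19  2 -3  1 -1 -3 -4]
 [ 0  2  0  0  3 22 58 77 82 81 74 65 42 11  1 -1 -2 -4 -3 -3]
 [ 1  1 -1  0 -1  9 25 36 37 40 37 24 10  1  0 -1 -5 -3 -4 -1]
 [-2 -2 -2  0  0  0  5  6  6  7  5  4 -1 -3 -2 -2 -2 -4 -2 -2]]
330.9373549883991 182.2552204176334
```

View pics/t0z.png

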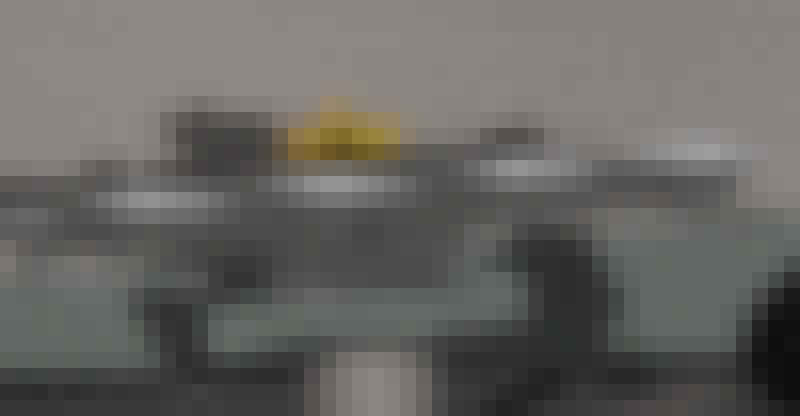

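```bash
sed -i 's/^YAW=.*/YAW=.110;PV=np.array([.5697,-.0893,.11])/' h.py; cat > est.py <<'E'
from h import *
from scipy.optimize import minimize_scalar
def mk(cs,th0=-.25):
    c=cs[0];z=np.mean([k["z_map"] for k in cs],0);U,V=np.meshgrid(np.arange(640),np.arange(400))
    S=ts(pts(c,U,V,z.ravel()));a=-th0 # rotate to level
    y=S[:,1]*np.cos(th0)-S[:,2]*np.sin(th0);zz=S[:,1]*np.sin(th0)+S[:,2]*np.cos(th0)
    m=(abs(S[:,0])<.027)&(((abs(y)>.136)&(abs(y)<.184)&(zz>.02)&(zz<.075))|((abs(y)>.05)&(abs(y)<.128)&(abs(zz)<.02)))
    return np.c_[S[m,0],y[m],zz[m]]
def theta(c,L):
    zm=c["z_map"]
    def res(t):
        P=np.c_[L[:,0],L[:,1]*np.cos(t)+L[:,2]*np.sin(t),-L[:,1]*np.sin(t)+L[:,2]*np.cos(t)]
        W=st(P);uv=proj(c,W);T=np.linalg.inv(c["world_from_camera"]);d=(W@T[:3,:3].T+T[:3,3])[:,2]
        r=d-cv2.remap(zm,uv[:,0].astype(np.float32),uv[:,1].astype(np.float32),cv2.INTER_NEAREST).ravel()
        return r
    f=lambda t:np.mean(np.minimum(res(t)**2,.012**2))
    g=np.arange(-.3,.301,.02);t0=g[np.argmin([f(t) for t in g])]
    # gauss-newton on inliers, with average over local grid for smoothness
    fine=np.arange(t0-.04,t0+.0401,.004);F=np.array([f(t) for t in fine]);k=np.argsort(F)[:9];p=np.polyfit(fine[k]-t0,F[k],2)
    return t0-p[1]/2/p[0],F.min()**.5*1000,len(L)
E
python3 - <<'E'
from est import *
from bench import status
a=load("side1");b=load("top0")
print("rot check: positive tilt moves +y end down?")
L=mk([a]);print(len(L),L.mean(0));print(theta(a,L));
LT=mk([b]);print(len(LT));print("top1",theta(load("top1"),LT),"top0",theta(b,LT))
# ball triangulation
pa=[262+468/6-.42,144+97/6-.42];pb=[265+570/5.9-.42,165+180/5.9-.42]
from scipy.optimize import least_squares
r=least_squares(lambda X:np.r_[proj(a,X)[0]-pa,proj(b,X)[0]-pb],[.58,-.165,.295]);print(r.x,r.fun,ts(r.x))
s=status.read_state();print(togo(s,[.5790,-.1645,.2765],.11))
E
```

```text
rot check: positive tilt moves +y end down?
486 [-0.00620659  0.01195924  0.02549444]
(np.float64(-0.2490601995048775), np.float64(0.1317982133726508), 486)
1073
top1 (np.float64(-0.25177362651655416), np.float64(8.708489133431593), 1073) top0 (np.float64(-0.25071414726956), np.float64(0.23650000671504798), 1073)
[ 0.58083461 -0.16536319  0.29194723] [ 0.48221739  0.04590797 -0.23953652 -0.29424877] [[ 0.00271723 -0.07682581  0.18194723]]
(array([ 0.001, -0.001,  0.   ]), array([-3.2, -0.7, 74.3]))
```

Request:
jog_arm(
  plan=[
    [0,0,0,-4,0,25,1],
    [0,0,0,-4,0,50,1],
    [0,0,0,-4,0,68,1],
    [0,0,0,-4,0,75,1],
    [0,0,0,-4,0,75,0],
    [0,0,0,-4,0,75,-0.4],
    [0,0,0,-4,0,75,-1],
    [0,0,0,-4,0,75,-1],
    [0,0,0,-4,0,75,-1],
    [0,0,0,-4,0,75,-1],
  ],
  squeeze=12,
)

```text
time: 3.2
ee_pos: [0.5797, -0.1672, 0.2756]
eef_rot: [0.668, 0.744, 0.0, 0.0]
ft_force: [0.5, -0.5, -0.3]
width: 0.047
grip_force: 0.0
```

```bash
python3 - <<'E'
from est import *
from bench import status,camera
cs=[]
for i in range(3):
    s=status.read_state();cs.append(camera("side"))
    print(s["time"],s["ee_pos"],s["ft_force"],s["width"],s["grip_force"])
b=camera("top");pickle.dump(cs,open("pics/rest.pkl","wb"));pickle.dump(b,open("pics/top2.pkl","wb"))
L=mk(cs);LT=mk([load("top0")]);pickle.dump((L,LT),open("pics/tmpl.pkl","wb"))
print(len(L),[theta(c,L) for c in cs+[load("side1")]],theta(b,LT))
S=ts(s["ee_pos"]+[0,0,.019])[0];print(S,np.arctan2(S[1],S[2]),np.hypot(S[1],S[2]))
cv2.imwrite("pics/s2.png",np.vstack([cv2.resize(cs[0]["image"][110:260,240:440,::-1],None,fx=3,fy=3)[:300],cv2.resize(b["image"][150:250,240:440,::-1],None,fx=3,fy=3)]))
E
```

```text
3.2 [ 0.57971587 -0.16717992  0.27557244] [ 0.48005165 -0.50854762 -0.30302604] 0.04695222238797129 0.0
3.25 [ 0.5797022  -0.16713803  0.27550069] [-0.54133751  0.05739325 -0.18792193] 0.04330015051778401 0.0
3.3 [ 0.57966219 -0.16714513  0.27543749] [ 0.23605236 -0.36021542 -0.35149882] 0.03880991632746969 0.0
482 [(np.float64(-0.24847990218042568), np.float64(3.4529241608667487), 482), (np.float64(-0.24940023936752587), np.float64(3.602847977100434), 482), (np.float64(-0.2487136070546005), np.float64(3.4304918467781205), 482), (np.float64(-0.24905673554514926), np.float64(4.873385152354162), 482)] (np.float64(-0.2491041195199634), np.float64(8.726435427298249), 1073)
[ 0.00135627 -0.07846827  0.18443749] -0.4022487131386692 0.2004356676183733
```

View pics/s2.png

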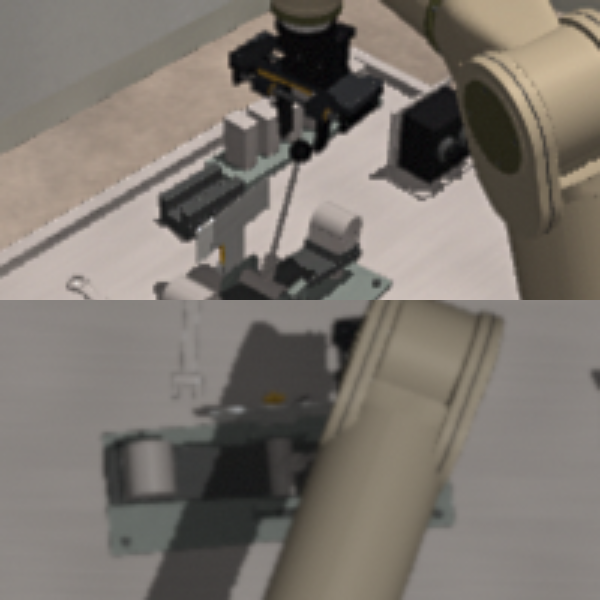

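```bash
cat > ctl.py <<'E'
# usage: ctl.py ramp PHI_END N | mpc TH_TARGET T_REACH N ; logs the pending rows, measures, prints the next rows
import sys,json,os
from est import *
from bench import status,camera
from scipy.optimize import least_squares
I,DR,DH,TAU,DT=.083,.01,.025,.04,.01
J=json.load(open("log.json")) if os.path.exists("log.json") else None
s=status.read_state();t=s["time"]
S=ts(s["ee_pos"]+[0,0,.019])[0];phm=float(np.arctan2(S[1],S[2]))
if J is None: J=dict(cmd=[[t,phm]],X=200*np.sin(phm),meas=[],pend=[],par=[.5,0.,.3])
t0=J["cmd"][-1][0]
if J["pend"]:
    assert abs(t-t0-.1*len(J["pend"]))<.011,(t,t0,len(J["pend"]))
    for i,x in enumerate(J["pend"]): J["cmd"].append([t0+.1*(i+1),float(np.arcsin(x/200))])
    J["X"]=J["pend"][-1]
c=camera("side");pickle.dump(c,open("pics/last.pkl","wb"));L,LT=pickle.load(open("pics/tmpl.pkl","rb"))
th,rm,_=theta(c,L);J["meas"].append([t,float(th),phm]);J["cmd"].append([t+.05,J["cmd"][-1][1]])
def sim(par,th0,w0,ph0,tg,cmd,stop=True):
    k,cc,ks=par;u=np.interp(tg,cmd[0],cmd[1]);ph=ph0;o=[th0];W=[w0];th,w=th0,w0;PH=[ph]
    for i in range(len(tg)-1):
        dph=(u[i]-ph)/TAU;a=(k*th+cc+ks*(ph-th)+DH*(dph-w)-DR*w)/I
        w+=a*DT;th+=w*DT;ph+=dph*DT
        if stop and th<=-.25: th,w=-.25,max(w,0)
        o.append(th);W.append(w);PH.append(ph)
    return np.array(o),np.array(W),np.array(PH)
C=np.array(J["cmd"]).T;M=np.array(J["meas"]);now=t+.05
win=M[M[:,0]>t-5];free=win[0,1]>-.243;ta=win[0,0];tg=np.arange(ta,now+1e-6,DT)
pri=np.array([.5,0,.3]);sg=np.array([.05,.04,.01])
def run(q): return sim(q[:3],q[3] if free else -.25,q[4] if free else 0.,win[0,2],tg,C)
def r(q): return np.r_[(np.interp(win[:,0],tg,run(q)[0])-win[:,1])/.0015,(q[:3]-pri)/sg,(q[3]-win[0,1])/.003,q[4]/.3]
q0=np.r_[J["par"],win[0,1],0 if len(win)<2 else (win[1,1]-win[0,1])/(win[1,0]-win[0,0])*free]
f=least_squares(r,q0,x_scale=[.05,.03,.02,.002,.02]);q=f.x
o,W,PH=run(q);J["par"]=list(q[:3]);res=np.interp(win[:,0],tg,o)-win[:,1]
print("t %.2f th %.4f (rms %.1f) est %.4f w %.4f phi cmd %.3f meas %.3f"%(t,th,rm,o[-1],W[-1],C[1,-1],phm),"par",q[:3].round(3),"res",res[-4:].round(4),"F",s["ft_force"].round(1),"w,g",round(s["width"],4),round(s["grip_force"],1))
mode,a,b,n=sys.argv[1],float(sys.argv[2]),float(sys.argv[3]),int(sys.argv[-1])
ph0=C[1,-1]
if mode=="ramp": ph=ph0+(a-ph0)*np.arange(1,n+1)/n
else:
    N=int(round(max(b,.6)/.1))+10;tn=np.arange(0,.1*N+1e-6,DT)
    def go(x,st=False): return sim(q[:3],o[-1],W[-1],PH[-1],tn,(np.arange(N+1)*.1,np.r_[ph0,x]),st)
    z=np.clip(tn/b,0,1) if b>0 else np.ones_like(tn);sm=z**3*(10-15*z+6*z*z);ref=o[-1]+(a-o[-1])*sm
    pstar=a-(q[0]*a+q[1])/q[2]
    def rr(x):
        T,Wn,_=go(x);return np.r_[(T-ref)[::5]/.01,(T[-100::5]-a)/.005,Wn[-50::5]/.02,np.diff(np.r_[ph0,x])/.06,(x[-3:]-pstar)/.05]
    x0=np.full(N,pstar);A=np.array([rr(x0+np.eye(N)[i])-rr(x0) for i in range(N)]).T
    x=x0-np.linalg.lstsq(A,rr(x0),rcond=None)[0];ph=np.clip(x[:n],-.6,.7)
    print("pstar %.3f"%pstar,"pred",go(x)[0][10::20].round(3))
X=np.round(400*np.sin(ph))/2;Z=lambda x:np.sqrt(200**2-x**2)
rows=[[0,0,0,float(round(x-J["X"],1)),0,float(round(Z(J["X"])-Z(x),1)),-1] for x in X]
J["pend"]=[float(J["X"]+rw[3]) for rw in rows];json.dump(J,open("log.json","w"));print(json.dumps(rows))
E
echo ok
```

```text
ok
```

Request:
jog_arm(
  plan=[
    [0,0,0,0,0,0,-1],
    [0,0,0,0,0,0,-1],
    [0,0,0,0,0,0,-1],
    [0,0,0,0,0,0,-1],
  ],
  squeeze=12,
)

```text
time: 3.8
ee_pos: [0.58, -0.1678, 0.2762]
eef_rot: [0.668, 0.744, 0.0, 0.001]
ft_force: [0.5, -2.3, 5.3]
width: 0.003
grip_force: 2.5
```

```bash
time python3 ctl.py ramp -0.15 0 12
```

```text
t 3.80 th -0.2478 (rms 4.7) est -0.2500 w 0.0000 phi cmd -0.404 meas -0.404 par [0.5 0.  0.3] res [-0.0022] F [ 0.5 -2.3  5.3] w,g 0.003 2.5
[[0, 0, 0, 4.1, 0, -1.7, -1], [0, 0, 0, 8.1, 0, -3.2, -1], [0, 0, 0, 12.1, 0, -4.7, -1], [0, 0, 0, 16.1, 0, -6.1, -1], [0, 0, 0, 20.1, 0, -7.3, -1], [0, 0, 0, 24.1, 0, -8.5, -1], [0, 0, 0, 28.1, 0, -9.6, -1], [0, 0, 0, 32.1, 0, -10.6, -1], [0, 0, 0, 36.1, 0, -11.5, -1], [0, 0, 0, 40.6, 0, -12.4, -1], [0, 0, 0, 44.6, 0, -13.2, -1], [0, 0, 0, 48.6, 0, -13.8, -1]]
real	0m0.996s
user	0m1.009s
sys	0m0.076s
```

```bash
rm log.json; python3 - <<'E'
from est import *
from bench import status
s=status.read_state();print(s["width"],s["grip_force"],s["ft_force"],s["torque"])
c=load("last");r=pickle.load(open("pics/rest.pkl","rb"))[0]
u,v=proj(c,s["ee_pos"])[0].astype(int)
cv2.imwrite("pics/l.png",np.hstack([cv2.resize(k["image"][v-30:v+30,u-30:u+30,::-1],None,fx=6.6,fy=6.6,interpolation=cv2.INTER_CUBIC) for k in(r,c)]));print(u,v)
E
```

```text
0.0017386691445845392 2.795361466705799 [ 0.48724344 -2.79076766  5.77765171] [-0.56658969 -0.17192499 -0.03027357]
340 162
```

View pics/l.png

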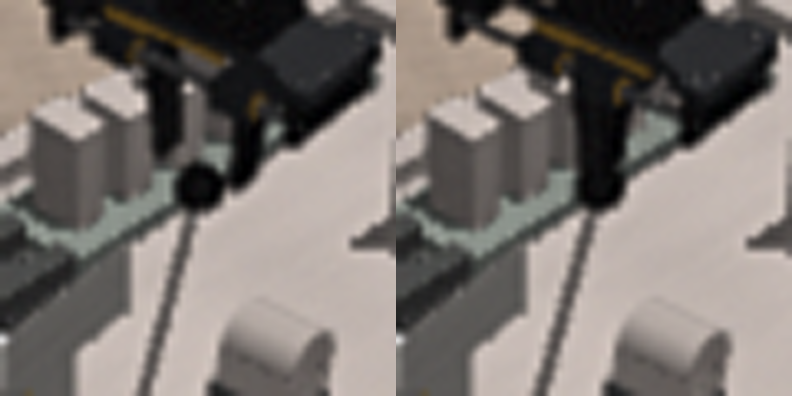

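```bash
python3 - <<'E'
from est import *
c=load("last");r=pickle.load(open("pics/rest.pkl","rb"))[2];E=np.array([.58,-.1675,.276]);print(proj(c,E),proj(c,E+[0,0,.019]))
for k in(r,c):
    V,U=np.mgrid[145:172,328:356];P=ts(pts(k,U,V)).reshape(U.shape+(3,));g=k["image"][145:172,328:356].sum(2)
    print("stand y (mm), blank=far")
    for i in range(0,27):
        print(145+i,' '.join(f"{int(p[1]*1000):4d}/{int(p[2]*1000):3d}" if abs(p[0])<.06 and abs(p[1]+.078)<.05 and p[2]>.13 else '   .    ' for p in P[i,2:26:2]))
E
```

```text
[[340.52270833 162.90334222]] [[340.61070557 159.01822936]]
stand y (mm), blank=far
145    .      -68/241  -67/247  -72/246  -89/235  -45/279  -37/289  -40/291  -44/291  -52/287  -65/281    .    
146    .        .      -62/246  -72/241  -87/233  -41/277  -40/282  -38/288  -39/291  -45/290  -62/278    .    
147    .        .      -66/238  -72/237  -84/231  -41/273  -42/276  -40/282  -40/285  -48/282  -65/272    .    
148    .        .      -63/236  -76/229  -81/229    .      -40/274  -41/276  -40/281  -45/280    .        .    
149    .        .      -67/228  -72/227  -85/220    .        .      -35/278  -42/275  -55/267    .        .    
150    .        .      -68/222  -71/224  -85/216    .        .      -65/246  -40/272  -81/240    .        .    
151    .        .      -66/220  -70/220  -90/206    .        .      -63/244  -67/244  -77/239    .        .    
152    .        .      -65/216  -69/216  -89/202    .        .      -68/235  -64/242  -84/228    .        .    
153    .        .      -68/209  -72/209  -85/201    .        .      -69/228  -65/237  -82/225    .        .    
154    .
[... 4351 characters left out ...]
.        .        .        .    
166    .        .        .        .      -63/160    .        .        .        .        .        .        .    
167    .        .        .        .      -62/155    .        .        .        .        .        .        .    
168    .        .        .        .      -62/150    .        .        .        .        .        .        .    
169    .        .        .        .      -63/145    .        .        .        .        .        .        .    
170    .        .        .        .      -55/147    .        .        .        .        .        .        .    
171    .        .        .        .      -60/138    .        .        .        .        .        .        .
```

Request:
jog_arm(
  plan=[
    [0,0,0,0,0,0,0.4],
    [0,0,0,0,0,0,0.4],
    [0,0,0,0,0,0,0.4],
    [0,0,0,0,0,0,0.4],
    [0,0,0,0,0,0,0.4],
    [0,0,0,1,0,0,0.4],
    [0,0,0,2,0,0,0.4],
    [0,0,0,2,0,0,0.4],
    [0,0,0,2,0,0,0.4],
  ],
)

```text
time: 4.75
ee_pos: [0.5794, -0.1651, 0.2754]
eef_rot: [0.668, 0.744, 0.0, -0.0]
ft_force: [0.3, 0.8, -0.4]
width: 0.0593
grip_force: 0.0
```

```bash
cat > look.py <<'E'
from est import *
from bench import status,camera
s=status.read_state();c=camera("side");pickle.dump(c,open("pics/last.pkl","wb"));print(s["time"],s["ee_pos"],s["width"],s["grip_force"],s["ft_force"])
V,U=np.mgrid[140:172,325:356];P=ts(pts(c,U,V));g=c["image"][140:172,325:356].sum(2).ravel()
m=(abs(P[:,0])<.07)&(abs(P[:,1]+.075)<.03)&(P[:,2]>.15)
for lo in np.arange(-.07,.07,.01):
    k=m&(P[:,0]>=lo)&(P[:,0]<lo+.01)
    if k.sum()>2: print("x %.3f n %d z %s y %.3f"%(lo,k.sum(),np.percentile(P[k,2],[2,10,50,98]).round(3),np.median(P[k,1])))
L,LT=pickle.load(open("pics/tmpl.pkl","rb"));print(theta(c,L))
E
python3 look.py
```

```text
4.75 [ 0.57942697 -0.16505707  0.27538871] 0.05931520419692527 0.0 [ 0.31786391  0.77150192 -0.39400393]
x -0.070 n 13 z [0.277 0.279 0.31  0.312] y -0.053
x -0.060 n 19 z [0.274 0.279 0.293 0.31 ] y -0.052
x -0.050 n 29 z [0.209 0.215 0.29  0.309] y -0.060
x -0.040 n 41 z [0.201 0.205 0.223 0.299] y -0.066
x -0.030 n 7 z [0.198 0.201 0.213 0.304] y -0.065
x -0.020 n 15 z [0.176 0.18  0.187 0.297] y -0.064
x -0.010 n 33 z [0.153 0.161 0.188 0.287] y -0.064
x 0.000 n 23 z [0.155 0.162 0.192 0.282] y -0.062
x 0.010 n 4 z [0.187 0.187 0.189 0.279] y -0.063
x 0.020 n 12 z [0.205 0.211 0.233 0.28 ] y -0.071
x 0.030 n 54 z [0.197 0.201 0.228 0.261] y -0.069
x 0.040 n 6 z [0.237 0.24  0.248 0.256] y -0.064
(np.float64(-0.2491205215200775), np.float64(5.004946356147952), 482)
```

Request:
jog_arm(
  plan=[
    [0,0,0,0,0,8,0.4],
    [0,0,0,0,0,16,0.4],
    [0,0,0,0,0,24,0.4],
    [0,0,0,0,0,31,0.4],
    [0,0,0,0,0,31,-1],
    [0,0,0,0,0,31,-1],
    [0,0,0,0,0,31,-1],
    [0,0,0,0,0,31,-1],
    [0,0,0,0,0,31,-1],
    [0,0,0,0,0,31,-1],
    [0,0,0,0,0,31,-1],
  ],
  squeeze=12,
)

```text
time: 5.9
ee_pos: [0.58, -0.165, 0.2447]
eef_rot: [0.668, 0.744, 0.0, 0.0]
ft_force: [3.1, -0.5, 1.0]
width: 0.0311
grip_force: 12.0
```

```bash
python3 look.py
```

```text
5.9 [ 0.57995539 -0.16503457  0.24472568] 0.031148135096126583 12.000180333852768 [ 3.06109179 -0.53572542  1.03794229]
x -0.070 n 19 z [0.246 0.27  0.278 0.282] y -0.061
x -0.060 n 26 z [0.262 0.274 0.28  0.301] y -0.066
x -0.050 n 65 z [0.24  0.251 0.284 0.307] y -0.059
x -0.040 n 27 z [0.24  0.259 0.277 0.304] y -0.051
x -0.030 n 58 z [0.169 0.178 0.209 0.301] y -0.064
x -0.020 n 42 z [0.167 0.177 0.211 0.296] y -0.057
x -0.010 n 38 z [0.155 0.174 0.199 0.29 ] y -0.057
x 0.000 n 40 z [0.155 0.162 0.198 0.289] y -0.057
x 0.010 n 34 z [0.174 0.189 0.209 0.282] y -0.066
x 0.020 n 57 z [0.171 0.186 0.225 0.28 ] y -0.064
x 0.030 n 15 z [0.211 0.235 0.266 0.276] y -0.050
x 0.040 n 6 z [0.258 0.259 0.264 0.273] y -0.049
(np.float64(-0.2479800117867029), np.float64(4.909490507156226), 482)
```

```bash
sed -i 's/\[0,0,.019\]/[0,0,.050]/' ctl.py; python3 ctl.py ramp -0.1 0 12
```

```text
t 5.95 th -0.2480 (rms 4.7) est -0.2500 w 0.0000 phi cmd -0.392 meas -0.392 par [0.5 0.  0.3] res [-0.002] F [3.9 0.1 0.8] w,g 0.0309 12.0
[[0, 0, 0, 4.5, 0, -1.8, -1], [0, 0, 0, 9.0, 0, -3.5, -1], [0, 0, 0, 13.5, 0, -5.0, -1], [0, 0, 0, 18.5, 0, -6.6, -1], [0, 0, 0, 23.0, 0, -7.9, -1], [0, 0, 0, 28.0, 0, -9.2, -1], [0, 0, 0, 32.5, 0, -10.3, -1], [0, 0, 0, 37.5, 0, -11.4, -1], [0, 0, 0, 42.0, 0, -12.2, -1], [0, 0, 0, 47.0, 0, -13.0, -1], [0, 0, 0, 51.5, 0, -13.6, -1], [0, 0, 0, 56.5, 0, -14.2, -1]]
```

Request:
jog_arm(
  plan=[
    [0,0,0,4.5,0,-1.8,-1],
    [0,0,0,9.0,0,-3.5,-1],
    [0,0,0,13.5,0,-5.0,-1],
    [0,0,0,18.5,0,-6.6,-1],
    [0,0,0,23.0,0,-7.9,-1],
    [0,0,0,28.0,0,-9.2,-1],
    [0,0,0,32.5,0,-10.3,-1],
    [0,0,0,37.5,0,-11.4,-1],
    [0,0,0,42.0,0,-12.2,-1],
    [0,0,0,47.0,0,-13.0,-1],
    [0,0,0,51.5,0,-13.6,-1],
    [0,0,0,56.5,0,-14.2,-1],
  ],
)

```text
time: 7.2
ee_pos: [0.5737, -0.1085, 0.259]
eef_rot: [0.668, 0.744, 0.0, 0.0]
ft_force: [5.9, -0.5, 1.0]
width: 0.0307
grip_force: 12.0
```

```bash
python3 ctl.py ramp 0.0 0 8
```

```text
t 7.20 th -0.2473 (rms 5.0) est -0.2500 w 0.0000 phi cmd -0.100 meas -0.098 par [0.5 0.  0.3] res [-0.002  -0.0027] F [ 5.9 -0.5  1. ] w,g 0.0307 12.0
[[0, 0, 0, 2.5, 0, -0.2, -1], [0, 0, 0, 5.0, 0, -0.4, -1], [0, 0, 0, 7.5, 0, -0.6, -1], [0, 0, 0, 10.0, 0, -0.7, -1], [0, 0, 0, 12.5, 0, -0.9, -1], [0, 0, 0, 15.0, 0, -0.9, -1], [0, 0, 0, 17.5, 0, -1.0, -1], [0, 0, 0, 20.0, 0, -1.0, -1]]
```

Request:
jog_arm(
  plan=[
    [0,0,0,2.5,0,-0.2,-1],
    [0,0,0,5.0,0,-0.4,-1],
    [0,0,0,7.5,0,-0.6,-1],
    [0,0,0,10.0,0,-0.7,-1],
    [0,0,0,12.5,0,-0.9,-1],
    [0,0,0,15.0,0,-0.9,-1],
    [0,0,0,17.5,0,-1.0,-1],
    [0,0,0,20.0,0,-1.0,-1],
  ],
)

```text
time: 8.05
ee_pos: [0.5716, -0.089, 0.2599]
eef_rot: [0.668, 0.744, 0.0, 0.0]
ft_force: [5.7, -1.0, 1.1]
width: 0.0313
grip_force: 12.0
```

```bash
python3 ctl.py ramp 0.08 0 8
```

```text
t 8.05 th -0.2481 (rms 4.9) est -0.2500 w 0.0000 phi cmd 0.000 meas 0.001 par [0.5 0.  0.3] res [-0.002  -0.0027 -0.0019] F [ 5.7 -1.   1.1] w,g 0.0313 12.0
[[0, 0, 0, 2.0, 0, 0.0, -1], [0, 0, 0, 4.0, 0, 0.0, -1], [0, 0, 0, 6.0, 0, 0.1, -1], [0, 0, 0, 8.0, 0, 0.2, -1], [0, 0, 0, 10.0, 0, 0.3, -1], [0, 0, 0, 12.0, 0, 0.4, -1], [0, 0, 0, 14.0, 0, 0.5, -1], [0, 0, 0, 16.0, 0, 0.6, -1]]
```

Request:
jog_arm(
  plan=[
    [0,0,0,2.0,0,0.0,-1],
    [0,0,0,4.0,0,0.0,-1],
    [0,0,0,6.0,0,0.1,-1],
    [0,0,0,8.0,0,0.2,-1],
    [0,0,0,10.0,0,0.3,-1],
    [0,0,0,12.0,0,0.4,-1],
    [0,0,0,14.0,0,0.5,-1],
    [0,0,0,16.0,0,0.6,-1],
  ],
)

```text
time: 8.9
ee_pos: [0.5699, -0.0732, 0.2593]
eef_rot: [0.668, 0.744, 0.0, 0.001]
ft_force: [5.1, -0.4, 0.9]
width: 0.0312
grip_force: 12.0
```

```bash
sed -i 's/^th,rm,_=theta(c,L);/th,rm,_=theta(c,L);th-=.002;/;s/TAU,DT=.083,.01,.025,.04,.01/TAU,DT=.083,.01,.025,.02,.01/' ctl.py; python3 ctl.py ramp 0.14 0 6
```

```text
t 8.90 th -0.2502 (rms 5.0) est -0.2500 w 0.0000 phi cmd 0.080 meas 0.080 par [0.5 0.  0.3] res [-0.002  -0.0027 -0.0019  0.0002] F [ 5.1 -0.4  0.9] w,g 0.0312 12.0
[[0, 0, 0, 2.0, 0, 0.2, -1], [0, 0, 0, 4.0, 0, 0.4, -1], [0, 0, 0, 6.0, 0, 0.6, -1], [0, 0, 0, 8.0, 0, 0.8, -1], [0, 0, 0, 10.0, 0, 1.1, -1], [0, 0, 0, 12.0, 0, 1.3, -1]]
```

Request:
jog_arm(
  plan=[
    [0,0,0,2.0,0,0.2,-1],
    [0,0,0,4.0,0,0.4,-1],
    [0,0,0,6.0,0,0.6,-1],
    [0,0,0,8.0,0,0.8,-1],
    [0,0,0,10.0,0,1.1,-1],
    [0,0,0,12.0,0,1.3,-1],
  ],
)

```text
time: 9.55
ee_pos: [0.5686, -0.0612, 0.258]
eef_rot: [0.668, 0.744, 0.0, 0.001]
ft_force: [6.9, 0.9, 1.0]
width: 0.031
grip_force: 12.0
```

```bash
python3 ctl.py ramp 0.2 0 6
```

```text
t 9.55 th -0.2504 (rms 5.0) est -0.2500 w 0.0000 phi cmd 0.141 meas 0.141 par [0.5 0.  0.3] res [-0.0027 -0.0019  0.0002  0.0004] F [6.9 0.9 1. ] w,g 0.031 12.0
[[0, 0, 0, 2.0, 0, 0.3, -1], [0, 0, 0, 4.0, 0, 0.6, -1], [0, 0, 0, 6.0, 0, 0.9, -1], [0, 0, 0, 8.0, 0, 1.3, -1], [0, 0, 0, 10.0, 0, 1.7, -1], [0, 0, 0, 11.5, 0, 2.0, -1]]
```

Request:
jog_arm(
  plan=[
    [0,0,0,2.0,0,0.3,-1],
    [0,0,0,4.0,0,0.6,-1],
    [0,0,0,6.0,0,0.9,-1],
    [0,0,0,8.0,0,1.3,-1],
    [0,0,0,10.0,0,1.7,-1],
    [0,0,0,11.5,0,2.0,-1],
  ],
)

```text
time: 10.2
ee_pos: [0.5674, -0.0497, 0.256]
eef_rot: [0.668, 0.744, 0.0, 0.001]
ft_force: [5.7, 0.9, 1.9]
width: 0.0305
grip_force: 12.0
```

```bash
python3 ctl.py ramp 0.25 0 5
```

```text
t 10.20 th -0.2489 (rms 4.9) est -0.2481 w 0.0154 phi cmd 0.199 meas 0.199 par [ 0.501 -0.004  0.3  ] res [-0.0019  0.0002  0.0004  0.    ] F [5.7 0.9 1.9] w,g 0.0305 12.0
[[0, 0, 0, 2.0, 0, 0.4, -1], [0, 0, 0, 4.0, 0, 0.8, -1], [0, 0, 0, 6.0, 0, 1.3, -1], [0, 0, 0, 8.0, 0, 1.8, -1], [0, 0, 0, 10.0, 0, 2.3, -1]]
```

Request:
jog_arm(
  plan=[
    [0,0,0,2.0,0,0.4,-1],
    [0,0,0,4.0,0,0.8,-1],
    [0,0,0,6.0,0,1.3,-1],
    [0,0,0,8.0,0,1.8,-1],
    [0,0,0,10.0,0,2.3,-1],
  ],
)

```text
time: 10.75
ee_pos: [0.5663, -0.0399, 0.2538]
eef_rot: [0.668, 0.744, 0.0, 0.001]
ft_force: [5.3, -0.1, 3.5]
width: 0.0312
grip_force: 12.0
```

```bash
python3 ctl.py mpc 0.06 3 4
```

```text
t 10.75 th -0.2521 (rms 4.9) est -0.2500 w 0.0006 phi cmd 0.250 meas 0.250 par [ 0.509 -0.023  0.299] res [ 0.0002  0.0004 -0.0011  0.0021] F [ 5.3 -0.1  3.5] w,g 0.0312 12.0
pstar 0.035 pred [-0.25  -0.247 -0.239 -0.223 -0.199 -0.169 -0.133 -0.095 -0.057 -0.021
  0.009  0.033  0.049  0.057  0.06   0.06   0.06   0.06   0.06   0.06 ]
[[0, 0, 0, 2.0, 0, 0.5, -1], [0, 0, 0, 4.5, 0, 1.2, -1], [0, 0, 0, 7.0, 0, 1.9, -1], [0, 0, 0, 8.5, 0, 2.4, -1]]
```

Request:
jog_arm(
  plan=[
    [0,0,0,2.0,0,0.5,-1],
    [0,0,0,4.5,0,1.2,-1],
    [0,0,0,7.0,0,1.9,-1],
    [0,0,0,8.5,0,2.4,-1],
  ],
)

```text
time: 11.2
ee_pos: [0.5654, -0.0313, 0.2514]
eef_rot: [0.668, 0.744, 0.0, 0.0]
ft_force: [5.9, 0.6, 3.1]
width: 0.0314
grip_force: 12.0
```

```bash
python3 ctl.py mpc 0.06 3 4
```

```text
t 11.20 th -0.2504 (rms 4.7) est -0.2498 w 0.0025 phi cmd 0.294 meas 0.295 par [ 0.513 -0.034  0.299] res [ 0.0004 -0.0011  0.0021  0.0005] F [5.9 0.6 3.1] w,g 0.0314 12.0
pstar 0.069 pred [-0.249 -0.247 -0.239 -0.223 -0.199 -0.169 -0.133 -0.095 -0.057 -0.021
  0.009  0.033  0.049  0.057  0.06   0.06   0.06   0.06   0.06   0.06 ]
[[0, 0, 0, 1.0, 0, 0.3, -1], [0, 0, 0, 3.0, 0, 0.9, -1], [0, 0, 0, 5.5, 0, 1.7, -1], [0, 0, 0, 7.5, 0, 2.4, -1]]
```

Request:
jog_arm(
  plan=[
    [0,0,0,1.0,0,0.3,-1],
    [0,0,0,3.0,0,0.9,-1],
    [0,0,0,5.5,0,1.7,-1],
    [0,0,0,7.5,0,2.4,-1],
  ],
)

```text
time: 11.65
ee_pos: [0.5646, -0.0239, 0.249]
eef_rot: [0.668, 0.744, 0.0, 0.001]
ft_force: [5.8, 0.6, 2.6]
width: 0.0308
grip_force: 12.0
```

```bash
python3 ctl.py mpc 0.06 3 4
```

```text
t 11.65 th -0.2272 (rms 5.3) est -0.2226 w 0.1029 phi cmd 0.334 meas 0.334 par [ 0.513 -0.028  0.3  ] res [-0.0011  0.0021  0.0021 -0.0003] F [5.8 0.6 2.6] w,g 0.0308 12.0
pstar 0.050 pred [-0.213 -0.21  -0.21  -0.199 -0.177 -0.149 -0.116 -0.081 -0.046 -0.014
  0.014  0.035  0.05   0.057  0.06   0.06   0.06   0.06   0.06   0.06 ]
[[0, 0, 0, -35.5, 0, -8.8, -1], [0, 0, 0, -39.5, 0, -9.3, -1], [0, 0, 0, -29.0, 0, -7.7, -1], [0, 0, 0, -16.0, 0, -4.8, -1]]
```

```bash
python3 - <<'E'
import json,re
J=json.load(open("log.json"));J["pend"]=[];json.dump(J,open("log.json","w"))
s=open("ctl.py").read()
s=s.replace("ref=o[-1]+(a-o[-1])*sm","ref=o[-1]+(a-o[-1])*sm+W[-1]*b*z*(1-z)**3*(1+3*z)")
s=s.replace("/.06,(x[-3:]","/.06,np.diff(np.r_[ph0,x],2)/.06,(x[-3:]")
open("ctl.py","w").write(s)
E
python3 ctl.py mpc 0.06 2.2 4
```

```text
t 11.70 th -0.2226 (rms 5.4) est -0.2171 w 0.1157 phi cmd 0.334 meas 0.336 par [ 0.513 -0.028  0.3  ] res [ 0.0021  0.0021 -0.0003  0.    ] F [5.8 0.3 2.5] w,g 0.031 12.0
pstar 0.050 pred [-0.205 -0.178 -0.149 -0.115 -0.077 -0.039 -0.004  0.025  0.045  0.056
  0.06   0.06   0.06   0.06   0.06   0.06 ]
[[0, 0, 0, -8.0, 0, -2.6, -1], [0, 0, 0, -13.0, 0, -4.0, -1], [0, 0, 0, -14.5, 0, -4.4, -1], [0, 0, 0, -15.0, 0, -4.6, -1]]
```

Request:
jog_arm(
  plan=[
    [0,0,0,-8.0,0,-2.6,-1],
    [0,0,0,-13.0,0,-4.0,-1],
    [0,0,0,-14.5,0,-4.4,-1],
    [0,0,0,-15.0,0,-4.6,-1],
  ],
)

```text
time: 12.15
ee_pos: [0.5662, -0.0392, 0.2536]
eef_rot: [0.668, 0.744, 0.0, 0.001]
ft_force: [6.5, 1.2, 0.7]
width: 0.0311
grip_force: 12.0
```

```bash
python3 ctl.py mpc 0.06 1.9 4
```

```text
t 12.15 th -0.1733 (rms 5.4) est -0.1663 w 0.1203 phi cmd 0.255 meas 0.253 par [ 0.447 -0.044  0.299] res [ 0.002  -0.0016 -0.0016  0.001 ] F [6.5 1.2 0.7] w,g 0.0311 12.0
pstar 0.118 pred [-0.154 -0.127 -0.096 -0.062 -0.026  0.007  0.033  0.05   0.058  0.06
  0.06   0.06   0.06   0.06   0.06 ]
[[0, 0, 0, -0.0, 0, -0.0, -1], [0, 0, 0, 0.5, 0, 0.1, -1], [0, 0, 0, 0.5, 0, 0.1, -1], [0, 0, 0, -0.0, 0, -0.0, -1]]
```

Request:
jog_arm(
  plan=[
    [0,0,0,0,0,0,-1],
    [0,0,0,0.5,0,0.1,-1],
    [0,0,0,0.5,0,0.1,-1],
    [0,0,0,0,0,0,-1],
  ],
)

```text
time: 12.6
ee_pos: [0.5662, -0.0388, 0.2535]
eef_rot: [0.668, 0.744, 0.0, 0.0]
ft_force: [6.0, -0.1, 1.6]
width: 0.0309
grip_force: 12.0
```

```bash
python3 ctl.py mpc 0.06 1.6 4
```

```text
t 12.60 th -0.1229 (rms 5.2) est -0.1164 w 0.1239 phi cmd 0.255 meas 0.256 par [ 0.406 -0.056  0.302] res [-0.001  -0.001  -0.0001  0.0004] F [ 6.  -0.1  1.6] w,g 0.0309 12.0
pstar 0.164 pred [-0.104 -0.076 -0.045 -0.013  0.017  0.04   0.054  0.06   0.06   0.06
  0.06   0.06   0.06 ]
[[0, 0, 0, -0.0, 0, -0.0, -1], [0, 0, 0, -0.0, 0, -0.0, -1], [0, 0, 0, -0.5, 0, -0.1, -1], [0, 0, 0, -1.5, 0, -0.4, -1]]
```

Request:
jog_arm(
  plan=[
    [0,0,0,0,0,0,-1],
    [0,0,0,0,0,0,-1],
    [0,0,0,-0.5,0,-0.1,-1],
    [0,0,0,-1.5,0,-0.4,-1],
  ],
)

```text
time: 13.05
ee_pos: [0.5663, -0.0402, 0.2538]
eef_rot: [0.668, 0.744, 0.0, 0.0]
ft_force: [6.1, 1.1, 1.2]
width: 0.0309
grip_force: 12.0
```

```bash
python3 ctl.py mpc 0.06 1.3 4
```

```text
t 13.05 th -0.0556 (rms 4.9) est -0.0473 w 0.1735 phi cmd 0.248 meas 0.248 par [ 0.415 -0.053  0.301] res [-0.0014 -0.0006  0.0012 -0.0003] F [6.1 1.1 1.2] w,g 0.0309 12.0
pstar 0.153 pred [-0.03   0.002  0.028  0.045  0.055  0.059  0.06   0.06   0.06   0.06
  0.06   0.06 ]
[[0, 0, 0, -7.5, 0, -1.7, -1], [0, 0, 0, -13.5, 0, -2.9, -1], [0, 0, 0, -18.0, 0, -3.7, -1], [0, 0, 0, -21.0, 0, -4.1, -1]]
```

Request:
jog_arm(
  plan=[
    [0,0,0,-7.5,0,-1.7,-1],
    [0,0,0,-13.5,0,-2.9,-1],
    [0,0,0,-18.0,0,-3.7,-1],
    [0,0,0,-21.0,0,-4.1,-1],
  ],
)

```text
time: 13.5
ee_pos: [0.5686, -0.0615, 0.2579]
eef_rot: [0.668, 0.744, 0.0, 0.0]
ft_force: [5.9, 0.7, 0.9]
width: 0.0307
grip_force: 12.0
```

```bash
python3 ctl.py mpc 0.06 1.0 4
```

```text
t 13.50 th 0.0129 (rms 4.8) est 0.0190 w 0.1124 phi cmd 0.141 meas 0.140 par [ 0.413 -0.054  0.301] res [-0.0002  0.0014 -0.001   0.0003] F [5.9 0.7 0.9] w,g 0.0307 12.0
pstar 0.157 pred [0.029 0.046 0.056 0.06  0.061 0.06  0.06  0.06  0.06  0.06 ]
[[0, 0, 0, 0.5, 0, 0.1, -1], [0, 0, 0, -0.5, 0, -0.1, -1], [0, 0, 0, -2.0, 0, -0.3, -1], [0, 0, 0, -3.5, 0, -0.5, -1]]
```

Request:
jog_arm(
  plan=[
    [0,0,0,0.5,0,0.1,-1],
    [0,0,0,-0.5,0,-0.1,-1],
    [0,0,0,-2.0,0,-0.3,-1],
    [0,0,0,-3.5,0,-0.5,-1],
  ],
)

```text
time: 13.95
ee_pos: [0.5689, -0.0645, 0.2583]
eef_rot: [0.668, 0.744, 0.0, 0.0]
ft_force: [6.2, 1.6, -0.2]
width: 0.0312
grip_force: 12.0
```

```bash
python3 ctl.py mpc 0.06 0.8 4
```

```text
t 13.95 th 0.0625 (rms 5.2) est 0.0649 w 0.0668 phi cmd 0.123 meas 0.124 par [ 0.409 -0.051  0.294] res [ 0.0003 -0.0013  0.0028 -0.0011] F [ 6.2  1.6 -0.2] w,g 0.0312 12.0
pstar 0.150 pred [0.07  0.073 0.068 0.062 0.06  0.06  0.06  0.06  0.06 ]
[[0, 0, 0, -6.5, 0, -0.7, -1], [0, 0, 0, -10.0, 0, -1.0, -1], [0, 0, 0, -9.5, 0, -0.9, -1], [0, 0, 0, -5.5, 0, -0.6, -1]]
```

Request:
jog_arm(
  plan=[
    [0,0,0,-6.5,0,-0.7,-1],
    [0,0,0,-10.0,0,-1.0,-1],
    [0,0,0,-9.5,0,-0.9,-1],
    [0,0,0,-5.5,0,-0.6,-1],
  ],
)

```text
time: 14.4
ee_pos: [0.5696, -0.0705, 0.2589]
eef_rot: [0.668, 0.744, 0.0, 0.0]
ft_force: [6.1, 0.2, 0.7]
width: 0.0309
grip_force: 12.0
```

```bash
cat >> ctl.py <<'E'
if len(sys.argv)>5: 
    b=camera("top");pickle.dump(b,open("pics/topL.pkl","wb"));J["cmd"][-1][0]+=.05;json.dump(J,open("log.json","w"))
    I=b["image"].astype(float);Y=(I[...,0]+I[...,1]-2*I[...,2])[180:185,324:339];print(Y.astype(int));print(I.sum(2)[178:188,324:342].astype(int))
E
python3 ctl.py mpc 0.06 0.8 x 4
```

```text
t 14.40 th 0.0801 (rms 4.8) est 0.0783 w -0.0174 phi cmd 0.095 meas 0.094 par [ 0.401 -0.049  0.287] res [-0.002   0.0026  0.0012 -0.0011] F [6.1 0.2 0.7] w,g 0.0309 12.0
pstar 0.147 pred [0.076 0.07  0.064 0.061 0.06  0.06  0.06  0.06  0.06 ]
[[0, 0, 0, 3.0, 0, 0.3, -1], [0, 0, 0, 5.5, 0, 0.6, -1], [0, 0, 0, 8.0, 0, 0.9, -1], [0, 0, 0, 10.0, 0, 1.2, -1]]
[[39 40 41 40 41 39 40 41 43 39 41 40 41 41 41]
 [41 40 41 41 40 40 41 41 40 39 42 41 40 41 41]
 [39 38 41 40 39 39 40 41 41 39 39 40 41 40 41]
 [38 40 40 40 40 40 41 39 39 39 41 39 40 40 41]
 [41 39 40 40 39 39 39 38 38 39 40 39 41 41 41]]
[[367 372 371 374 377 380 379 379 383 380 383 383 386 386 387 389 389 392]
 [364 365 368 369 368 370 371 371 371 374 377 377 379 380 381 381 380 384]
 [360 358 365 361 362 366 367 365 367 369 368 370 371 374 374 374 375 377]
 [356 355 356 359 358 361 362 359 361 360 363 365 367 365 368 371 369 371]
 [348 353 350 352 354 354 358 353 356 357 357 358 359 361 359 364 363 365]
 [344 349 349 349 349 349 350 351 351 354 353 354 355 355 356 359 360 359]
 [350 357 358 352 354 351 351 347 347 348 352 351 350 353 350 353 353 354]
 [364 367 365 364 367 364 359 348 344 352 354 353 349 345 343 342 348 349]
 [365 367 368 367 365 367 368 362 361 361 363 363 359 347 338 333 346 351]
 [365 365 368 366 368 368 366 367 366 365 366 365 363 362 360 361 368 371]]
```

Request:
jog_arm(
  plan=[
    [0,0,0,3.0,0,0.3,-1],
    [0,0,0,5.5,0,0.6,-1],
    [0,0,0,8.0,0,0.9,-1],
    [0,0,0,10.0,0,1.2,-1],
  ],
)

```text
time: 14.9
ee_pos: [0.5684, -0.0599, 0.2577]
eef_rot: [0.668, 0.744, 0.0, 0.0]
ft_force: [6.3, -0.3, 0.9]
width: 0.0311
grip_force: 12.0
```

```bash
python3 ctl.py mpc 0.06 0.8 4
```

```text
t 14.90 th 0.0632 (rms 5.3) est 0.0614 w -0.0349 phi cmd 0.146 meas 0.147 par [ 0.4   -0.049  0.286] res [ 0.0026  0.0012 -0.001  -0.    ] F [ 6.3 -0.3  0.9] w,g 0.0311 12.0
pstar 0.147 pred [0.058 0.056 0.057 0.059 0.06  0.06  0.06  0.06  0.06 ]
[[0, 0, 0, 4.5, 0, 0.7, -1], [0, 0, 0, 6.5, 0, 1.1, -1], [0, 0, 0, 7.0, 0, 1.1, -1], [0, 0, 0, 5.5, 0, 0.9, -1]]
```

Request:
jog_arm(
  plan=[
    [0,0,0,4.5,0,0.7,-1],
    [0,0,0,6.5,0,1.1,-1],
    [0,0,0,7.0,0,1.1,-1],
    [0,0,0,5.5,0,0.9,-1],
  ],
)

```text
time: 15.35
ee_pos: [0.5678, -0.0543, 0.2568]
eef_rot: [0.668, 0.744, 0.0, 0.0]
ft_force: [6.6, 0.1, 1.4]
width: 0.0313
grip_force: 12.0
```

```bash
python3 ctl.py mpc 0.06 0.8 5
```

```text
t 15.35 th 0.0650 (rms 5.2) est 0.0640 w 0.0207 phi cmd 0.173 meas 0.176 par [ 0.394 -0.048  0.281] res [ 0.0006 -0.0004  0.0033 -0.002 ] F [6.6 0.1 1.4] w,g 0.0313 12.0
pstar 0.146 pred [0.066 0.067 0.064 0.061 0.06  0.06  0.06  0.06  0.06 ]
[[0, 0, 0, -7.5, 0, -1.2, -1], [0, 0, 0, -11.5, 0, -1.7, -1], [0, 0, 0, -12.5, 0, -1.8, -1], [0, 0, 0, -10.5, 0, -1.6, -1], [0, 0, 0, -8.0, 0, -1.2, -1]]
```

Request:
jog_arm(
  plan=[
    [0,0,0,-7.5,0,-1.2,-1],
    [0,0,0,-11.5,0,-1.7,-1],
    [0,0,0,-12.5,0,-1.8,-1],
    [0,0,0,-10.5,0,-1.6,-1],
    [0,0,0,-8.0,0,-1.2,-1],
  ],
)

```text
time: 15.9
ee_pos: [0.5687, -0.0627, 0.258]
eef_rot: [0.668, 0.744, 0.0, 0.0]
ft_force: [6.3, 1.2, 1.0]
width: 0.0309
grip_force: 12.0
```

```bash
sed -i 's/sg=np.array(\[.05,.04,.01\])/sg=np.array([.08,.05,.03])/;s/t-5\]/t-4]/' ctl.py; python3 ctl.py mpc 0.06 0.8 5
```

```text
t 15.90 th 0.0764 (rms 5.2) est 0.0765 w 0.0065 phi cmd 0.133 meas 0.133 par [ 0.474 -0.055  0.321] res [-0.0015  0.0019 -0.0003 -0.0002] F [6.3 1.2 1. ] w,g 0.0309 12.0
pstar 0.141 pred [0.077 0.073 0.067 0.061 0.06  0.06  0.06  0.06  0.06 ]
[[0, 0, 0, -5.0, 0, -0.6, -1], [0, 0, 0, -7.0, 0, -0.8, -1], [0, 0, 0, -6.0, 0, -0.7, -1], [0, 0, 0, -3.0, 0, -0.4, -1], [0, 0, 0, 1.0, 0, 0.1, -1]]
```

Request:
jog_arm(
  plan=[
    [0,0,0,-5.0,0,-0.6,-1],
    [0,0,0,-7.0,0,-0.8,-1],
    [0,0,0,-6.0,0,-0.7,-1],
    [0,0,0,-3.0,0,-0.4,-1],
    [0,0,0,1.0,0,0.1,-1],
  ],
)

```text
time: 16.45
ee_pos: [0.5686, -0.0617, 0.2579]
eef_rot: [0.668, 0.744, 0.0, 0.0]
ft_force: [6.2, 0.7, 1.1]
width: 0.0311
grip_force: 12.0
```

```bash
python3 ctl.py mpc 0.06 0.8 4
```

```text
t 16.45 th 0.0652 (rms 5.3) est 0.0638 w -0.0326 phi cmd 0.138 meas 0.139 par [ 0.471 -0.054  0.316] res [ 0.0019 -0.0003 -0.0008  0.0003] F [6.2 0.7 1.1] w,g 0.0311 12.0
pstar 0.142 pred [0.061 0.058 0.058 0.059 0.06  0.06  0.06  0.06  0.06 ]
[[0, 0, 0, 3.5, 0, 0.5, -1], [0, 0, 0, 5.5, 0, 0.8, -1], [0, 0, 0, 5.5, 0, 0.8, -1], [0, 0, 0, 5.0, 0, 0.8, -1]]
```

Request:
jog_arm(
  plan=[
    [0,0,0,3.5,0,0.5,-1],
    [0,0,0,5.5,0,0.8,-1],
    [0,0,0,5.5,0,0.8,-1],
    [0,0,0,5.0,0,0.8,-1],
  ],
)

```text
time: 16.9
ee_pos: [0.5681, -0.0565, 0.2571]
eef_rot: [0.668, 0.744, 0.0, 0.0]
ft_force: [5.9, 1.0, 0.7]
width: 0.0309
grip_force: 12.0
```

```bash
python3 ctl.py mpc 0.06 0.8 4
```

```text
t 16.90 th 0.0632 (rms 5.0) est 0.0624 w 0.0139 phi cmd 0.163 meas 0.165 par [ 0.47  -0.055  0.333] res [-0.001   0.0002  0.0025 -0.0014] F [5.9 1.  0.7] w,g 0.0309 12.0
pstar 0.140 pred [0.064 0.065 0.063 0.061 0.06  0.06  0.06  0.06  0.06 ]
[[0, 0, 0, -5.5, 0, -0.8, -1], [0, 0, 0, -8.5, 0, -1.2, -1], [0, 0, 0, -9.0, 0, -1.3, -1], [0, 0, 0, -8.0, 0, -1.2, -1]]
```

Request:
jog_arm(
  plan=[
    [0,0,0,-5.5,0,-0.8,-1],
    [0,0,0,-8.5,0,-1.2,-1],
    [0,0,0,-9.0,0,-1.3,-1],
    [0,0,0,-8.0,0,-1.2,-1],
  ],
)

```text
time: 17.35
ee_pos: [0.569, -0.0648, 0.2583]
eef_rot: [0.668, 0.744, 0.0, 0.0]
ft_force: [6.9, 0.5, 0.0]
width: 0.031
grip_force: 12.0
```

```bash
python3 ctl.py mpc 0.06 0.8 4
```

```text
t 17.35 th 0.0647 (rms 5.1) est 0.0639 w -0.0128 phi cmd 0.123 meas 0.122 par [ 0.494 -0.057  0.333] res [ 0.      0.0026 -0.001  -0.0002] F [6.9 0.5 0. ] w,g 0.031 12.0
pstar 0.141 pred [0.062 0.06  0.06  0.06  0.06  0.06  0.06  0.06  0.06 ]
[[0, 0, 0, 3.0, 0, 0.4, -1], [0, 0, 0, 4.5, 0, 0.6, -1], [0, 0, 0, 5.0, 0, 0.7, -1], [0, 0, 0, 5.0, 0, 0.7, -1]]
```

Request:
jog_arm(
  plan=[
    [0,0,0,3.0,0,0.4,-1],
    [0,0,0,4.5,0,0.6,-1],
    [0,0,0,5.0,0,0.7,-1],
    [0,0,0,5.0,0,0.7,-1],
  ],
)

```text
time: 17.8
ee_pos: [0.5684, -0.0595, 0.2576]
eef_rot: [0.668, 0.744, 0.0, 0.0]
ft_force: [5.9, 0.3, 0.8]
width: 0.0307
grip_force: 12.0
```

```bash
python3 ctl.py mpc 0.06 0.8 5
```

```text
t 17.80 th 0.0608 (rms 5.3) est 0.0608 w 0.0004 phi cmd 0.148 meas 0.150 par [ 0.458 -0.053  0.319] res [ 0.0023 -0.0011 -0.0001  0.0001] F [5.9 0.3 0.8] w,g 0.0307 12.0
pstar 0.140 pred [0.061 0.061 0.06  0.06  0.06  0.06  0.06  0.06  0.06 ]
[[0, 0, 0, -1.5, 0, -0.2, -1], [0, 0, 0, -2.0, 0, -0.3, -1], [0, 0, 0, -2.5, 0, -0.4, -1], [0, 0, 0, -2.0, 0, -0.3, -1], [0, 0, 0, -1.5, 0, -0.2, -1]]
```

Settled at 0.061 from t = 17.8 s; now holding.

Request:
jog_arm(
  plan=[
    [0,0,0,-1.5,0,-0.2,-1],
    [0,0,0,-2.0,0,-0.3,-1],
    [0,0,0,-2.5,0,-0.4,-1],
    [0,0,0,-2.0,0,-0.3,-1],
    [0,0,0,-1.5,0,-0.2,-1],
  ],
)

```text
time: 18.35
ee_pos: [0.5686, -0.0611, 0.2578]
eef_rot: [0.668, 0.744, 0.0, 0.0]
ft_force: [6.6, 0.6, 0.3]
width: 0.0312
grip_force: 12.0
```

```bash
python3 ctl.py mpc 0.06 0.8 5
```

```text
t 18.35 th 0.0577 (rms 5.2) est 0.0576 w -0.0074 phi cmd 0.141 meas 0.141 par [ 0.493 -0.054  0.304] res [-0.0008 -0.0002 -0.0004  0.0003] F [6.6 0.6 0.3] w,g 0.0312 12.0
pstar 0.142 pred [0.057 0.057 0.058 0.06  0.06  0.06  0.06  0.06  0.06 ]
[[0, 0, 0, 2.0, 0, 0.3, -1], [0, 0, 0, 3.0, 0, 0.4, -1], [0, 0, 0, 3.0, 0, 0.4, -1], [0, 0, 0, 2.0, 0, 0.3, -1], [0, 0, 0, 1.0, 0, 0.1, -1]]
```

Request:
jog_arm(
  plan=[
    [0,0,0,2.0,0,0.3,-1],
    [0,0,0,3.0,0,0.4,-1],
    [0,0,0,3.0,0,0.4,-1],
    [0,0,0,2.0,0,0.3,-1],
    [0,0,0,1.0,0,0.1,-1],
  ],
)

```text
time: 18.9
ee_pos: [0.5685, -0.0601, 0.2577]
eef_rot: [0.668, 0.744, 0.0, 0.0]
ft_force: [6.3, 0.5, -0.6]
width: 0.0311
grip_force: 12.0
```

```bash
python3 ctl.py mpc 0.06 0.8 5; python3 - <<'E'
from est import *
c=load("last")
cv2.imwrite("pics/sl.png",np.hstack([cv2.resize(k["image"][165:215,295:345,::-1],None,fx=8,fy=8,interpolation=cv2.INTER_CUBIC) for k in(load("side1"),c)]))
E
```

```text
t 18.90 th 0.0615 (rms 4.9) est 0.0617 w 0.0131 phi cmd 0.146 meas 0.146 par [ 0.451 -0.051  0.3  ] res [-0.0003 -0.0004  0.001  -0.0004] F [ 6.3  0.5 -0.6] w,g 0.0311 12.0
pstar 0.141 pred [0.063 0.063 0.062 0.061 0.06  0.06  0.06  0.06  0.06 ]
[[0, 0, 0, -3.0, 0, -0.4, -1], [0, 0, 0, -4.5, 0, -0.6, -1], [0, 0, 0, -4.5, 0, -0.6, -1], [0, 0, 0, -3.5, 0, -0.5, -1], [0, 0, 0, -2.0, 0, -0.3, -1]]
```

View pics/sl.png

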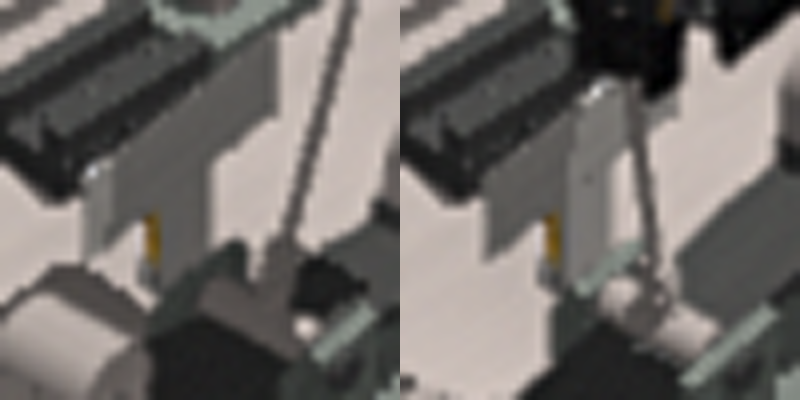

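```bash
python3 - <<'E'
from h import *
b=load("top0");t=np.array([-.25,0,.05,.1])
for nm,x,r in(("ptr",.059,.115),("ptr",.059,.108),("idx",.069,.094),("idx",.069,.085)):
    print(nm,r,[proj(b,st([x,r*np.sin(a),r*np.cos(a)]))[0].round(2).tolist() for a in t])
I=b["image"].astype(int).sum(2);print("cols 336..347");print(I[178:186,336:348])
print("cols 324..337");print(I[177:186,324:338])
# hub and die symmetric checks
print("hub row 203-208",I[204:208,328:342].mean(0).round(), proj(b,st([[0,0,.0],[0,0,.015],[-.02,0,.012]])).round(2).tolist())
E
```

```text
ptr 0.115 [[341.94, 182.41], [333.18, 182.98], [331.4, 183.14], [329.61, 183.32]]
ptr 0.108 [[341.28, 182.84], [333.09, 183.38], [331.42, 183.53], [329.76, 183.7]]
idx 0.094 [[339.67, 180.71], [332.62, 181.16], [331.18, 181.29], [329.75, 181.44]]
idx 0.085 [[338.85, 181.27], [332.51, 181.68], [331.22, 181.8], [329.93, 181.93]]
cols 336..347
[[401 399 401 400 395 397 396 395 395 392 391 394]
 [404 404 401 398 401 399 398 397 394 392 395 395]
 [401 399 398 398 399 395 392 392 395 394 394 394]
 [397 396 392 388 372 363 349 364 383 389 390 390]
 [370 368 365 348 289 250 247 284 348 376 376 380]
 [276 275 277 275 266 295 312 319 353 369 355 352]
 [251 248 266 314 363 419 437 418 406 389 348 305]
 [264 242 245 268 297 337 347 333 323 308 281 253]]
cols 324..337
[[412 412 414 412 411 410 407 409 408 407 404 404 404 402]
 [413 414 413 413 409 412 412 410 408 407 404 404 401 399]
 [411 413 412 413 411 411 410 410 409 407 406 407 404 404]
 [377 381 386 397 399 397 395 394 396 400 400 400 401 399]
 [276 278 300 352 366 371 364 350 365 379 385 397 397 396]
 [204 203 224 282 335 340 298 281 325 349 363 372 370 368]
 [194 195 211 244 275 266 229 213 237 257 270 273 276 275]
 [201 212 229 265 290 312 316 312 291 281 267 250 251 248]
 [247 251 282 329 371 416 443 439 409 387 344 307 264 242]]
hub row 203-208 [178. 200. 269. 321. 338. 322. 312. 287. 284. 309. 320. 307. 292. 257.] [[333.44, 205.96], [333.62, 205.37], [334.15, 211.28]]
```

Request:
jog_arm(
  plan=[
    [0,0,0,-3.0,0,-0.4,-1],
    [0,0,0,-4.5,0,-0.6,-1],
    [0,0,0,-4.5,0,-0.6,-1],
    [0,0,0,-3.5,0,-0.5,-1],
    [0,0,0,-2.0,0,-0.3,-1],
  ],
)

```text
time: 19.45
ee_pos: [0.5687, -0.0622, 0.2579]
eef_rot: [0.668, 0.744, 0.0, 0.0]
ft_force: [6.4, 0.5, 0.0]
width: 0.0308
grip_force: 12.0
```

```bash
python3 ctl.py mpc 0.06 0.8 5
```

```text
t 19.45 th 0.0673 (rms 5.2) est 0.0664 w -0.0010 phi cmd 0.136 meas 0.136 par [ 0.49  -0.054  0.299] res [-0.0007  0.0015  0.0013 -0.0008] F [6.4 0.5 0. ] w,g 0.0308 12.0
pstar 0.140 pred [0.066 0.065 0.062 0.06  0.06  0.06  0.06  0.06  0.06 ]
[[0, 0, 0, -1.5, 0, -0.2, -1], [0, 0, 0, -2.0, 0, -0.3, -1], [0, 0, 0, -1.5, 0, -0.2, -1], [0, 0, 0, -0.5, 0, -0.1, -1], [0, 0, 0, 1.0, 0, 0.1, -1]]
```

Request:
jog_arm(
  plan=[
    [0,0,0,-1.5,0,-0.2,-1],
    [0,0,0,-2.0,0,-0.3,-1],
    [0,0,0,-1.5,0,-0.2,-1],
    [0,0,0,-0.5,0,-0.1,-1],
    [0,0,0,1.0,0,0.1,-1],
  ],
)

```text
time: 20.0
ee_pos: [0.5686, -0.0612, 0.2578]
eef_rot: [0.668, 0.744, 0.0, 0.0]
ft_force: [6.8, 0.7, 0.5]
width: 0.0311
grip_force: 12.0
```

```bash
python3 ctl.py mpc 0.06 0.8 5
```

```text
t 20.00 th 0.0568 (rms 5.1) est 0.0565 w -0.0192 phi cmd 0.141 meas 0.141 par [ 0.45  -0.052  0.315] res [ 0.0016  0.0011 -0.0021  0.0006] F [6.8 0.7 0.5] w,g 0.0311 12.0
pstar 0.141 pred [0.055 0.054 0.057 0.059 0.06  0.06  0.06  0.06  0.06 ]
[[0, 0, 0, 3.5, 0, 0.5, -1], [0, 0, 0, 5.5, 0, 0.9, -1], [0, 0, 0, 5.0, 0, 0.8, -1], [0, 0, 0, 3.5, 0, 0.5, -1], [0, 0, 0, 1.5, 0, 0.2, -1]]
```

Request:
jog_arm(
  plan=[
    [0,0,0,3.5,0,0.5,-1],
    [0,0,0,5.5,0,0.9,-1],
    [0,0,0,5.0,0,0.8,-1],
    [0,0,0,3.5,0,0.5,-1],
    [0,0,0,1.5,0,0.2,-1],
  ],
)

```text
time: 20.55
ee_pos: [0.5684, -0.0596, 0.2576]
eef_rot: [0.668, 0.744, 0.0, 0.0]
ft_force: [7.5, 0.1, 0.1]
width: 0.031
grip_force: 12.0
```

```bash
sed -i 's/t-4\]/t-6]/' ctl.py; python3 ctl.py mpc 0.06 0.8 5
```

```text
t 20.55 th 0.0531 (rms 5.4) est 0.0543 w 0.0092 phi cmd 0.148 meas 0.149 par [ 0.477 -0.054  0.312] res [ 0.0008 -0.0029 -0.0006  0.0008] F [7.5 0.1 0.1] w,g 0.031 12.0
pstar 0.141 pred [0.055 0.057 0.059 0.06  0.06  0.06  0.06  0.06  0.06 ]
[[0, 0, 0, -0.0, 0, -0.0, -1], [0, 0, 0, -0.5, 0, -0.1, -1], [0, 0, 0, -1.0, 0, -0.2, -1], [0, 0, 0, -1.5, 0, -0.2, -1], [0, 0, 0, -2.0, 0, -0.3, -1]]
```

Request:
jog_arm(
  plan=[
    [0,0,0,0,0,0,-1],
    [0,0,0,-0.5,0,-0.1,-1],
    [0,0,0,-1.0,0,-0.2,-1],
    [0,0,0,-1.5,0,-0.2,-1],
    [0,0,0,-2.0,0,-0.3,-1],
  ],
)

```text
time: 21.1
ee_pos: [0.5686, -0.0616, 0.2579]
eef_rot: [0.668, 0.744, 0.0, 0.0]
ft_force: [6.8, -0.5, -0.3]
width: 0.0309
grip_force: 12.0
```

```bash
python3 ctl.py mpc 0.06 0.8 5
```

```text
t 21.10 th 0.0643 (rms 5.1) est 0.0641 w 0.0133 phi cmd 0.138 meas 0.139 par [ 0.483 -0.055  0.321] res [-0.0028 -0.0001  0.0023 -0.0009] F [ 6.8 -0.5 -0.3] w,g 0.0309 12.0
pstar 0.141 pred [0.065 0.065 0.063 0.061 0.06  0.06  0.06  0.06  0.06 ]
[[0, 0, 0, -2.5, 0, -0.3, -1], [0, 0, 0, -4.0, 0, -0.5, -1], [0, 0, 0, -3.5, 0, -0.5, -1], [0, 0, 0, -2.5, 0, -0.3, -1], [0, 0, 0, -0.5, 0, -0.1, -1]]
```

Request:
jog_arm(
  plan=[
    [0,0,0,-2.5,0,-0.3,-1],
    [0,0,0,-4.0,0,-0.5,-1],
    [0,0,0,-3.5,0,-0.5,-1],
    [0,0,0,-2.5,0,-0.3,-1],
    [0,0,0,-0.5,0,-0.1,-1],
  ],
)

```text
time: 21.65
ee_pos: [0.5686, -0.0622, 0.258]
eef_rot: [0.668, 0.744, 0.0, 0.0]
ft_force: [7.0, 1.3, -1.6]
width: 0.031
grip_force: 12.0
```

```bash
python3 ctl.py mpc 0.06 0.8 5
```

```text
t 21.65 th 0.0603 (rms 5.2) est 0.0601 w -0.0156 phi cmd 0.136 meas 0.136 par [ 0.487 -0.055  0.322] res [-0.0001  0.002  -0.0018  0.0006] F [ 7.   1.3 -1.6] w,g 0.031 12.0
pstar 0.141 pred [0.059 0.057 0.058 0.06  0.06  0.06  0.06  0.06  0.06 ]
[[0, 0, 0, 2.5, 0, 0.4, -1], [0, 0, 0, 4.0, 0, 0.6, -1], [0, 0, 0, 4.5, 0, 0.7, -1], [0, 0, 0, 3.5, 0, 0.5, -1], [0, 0, 0, 2.5, 0, 0.4, -1]]
```

Request:
jog_arm(
  plan=[
    [0,0,0,2.5,0,0.4,-1],
    [0,0,0,4.0,0,0.6,-1],
    [0,0,0,4.5,0,0.7,-1],
    [0,0,0,3.5,0,0.5,-1],
    [0,0,0,2.5,0,0.4,-1],
  ],
)

```text
time: 22.2
ee_pos: [0.5684, -0.0596, 0.2576]
eef_rot: [0.668, 0.744, 0.0, 0.0]
ft_force: [6.3, -0.2, -0.5]
width: 0.031
grip_force: 12.0
```

```bash
python3 ctl.py mpc 0.06 0.8 5
```

```text
t 22.20 th 0.0634 (rms 5.1) est 0.0626 w 0.0123 phi cmd 0.148 meas 0.149 par [ 0.436 -0.052  0.323] res [ 0.0019 -0.0009  0.0026 -0.0014] F [ 6.3 -0.2 -0.5] w,g 0.031 12.0
pstar 0.141 pred [0.064 0.064 0.062 0.061 0.06  0.06  0.06  0.06  0.06 ]
[[0, 0, 0, -3.5, 0, -0.5, -1], [0, 0, 0, -5.0, 0, -0.7, -1], [0, 0, 0, -5.0, 0, -0.7, -1], [0, 0, 0, -4.0, 0, -0.6, -1], [0, 0, 0, -2.5, 0, -0.4, -1]]
```

Request:
jog_arm(
  plan=[
    [0,0,0,-3.5,0,-0.5,-1],
    [0,0,0,-5.0,0,-0.7,-1],
    [0,0,0,-5.0,0,-0.7,-1],
    [0,0,0,-4.0,0,-0.6,-1],
    [0,0,0,-2.5,0,-0.4,-1],
  ],
)

```text
time: 22.75
ee_pos: [0.5687, -0.0622, 0.258]
eef_rot: [0.668, 0.744, 0.0, 0.0]
ft_force: [6.5, 1.1, -0.1]
width: 0.0309
grip_force: 12.0
```

```bash
python3 ctl.py mpc 0.06 0.8 5
```

```text
t 22.75 th 0.0620 (rms 5.2) est 0.0618 w -0.0100 phi cmd 0.136 meas 0.136 par [ 0.459 -0.054  0.325] res [-0.0011  0.0023 -0.0016  0.0003] F [ 6.5  1.1 -0.1] w,g 0.0309 12.0
pstar 0.141 pred [0.061 0.06  0.06  0.06  0.06  0.06  0.06  0.06  0.06 ]
[[0, 0, 0, 1.5, 0, 0.2, -1], [0, 0, 0, 2.0, 0, 0.3, -1], [0, 0, 0, 2.5, 0, 0.4, -1], [0, 0, 0, 2.0, 0, 0.3, -1], [0, 0, 0, 2.0, 0, 0.3, -1]]
```

Request:
jog_arm(
  plan=[
    [0,0,0,1.5,0,0.2,-1],
    [0,0,0,2.0,0,0.3,-1],
    [0,0,0,2.5,0,0.4,-1],
    [0,0,0,2.0,0,0.3,-1],
    [0,0,0,2.0,0,0.3,-1],
  ],
)

```text
time: 23.3
ee_pos: [0.5685, -0.0601, 0.2577]
eef_rot: [0.668, 0.744, 0.0, 0.0]
ft_force: [7.1, 1.5, 0.1]
width: 0.0313
grip_force: 12.0
```

```bash
python3 ctl.py mpc 0.06 0.8 6
```

```text
t 23.30 th 0.0604 (rms 5.0) est 0.0603 w 0.0028 phi cmd 0.146 meas 0.146 par [ 0.462 -0.054  0.325] res [ 0.0024 -0.0015  0.0006 -0.0002] F [7.1 1.5 0.1] w,g 0.0313 12.0
pstar 0.141 pred [0.061 0.061 0.06  0.06  0.06  0.06  0.06  0.06  0.06 ]
[[0, 0, 0, -1.0, 0, -0.1, -1], [0, 0, 0, -1.5, 0, -0.2, -1], [0, 0, 0, -2.0, 0, -0.3, -1], [0, 0, 0, -1.5, 0, -0.2, -1], [0, 0, 0, -1.5, 0, -0.2, -1], [0, 0, 0, -1.0, 0, -0.1, -1]]
```

Request:
jog_arm(
  plan=[
    [0,0,0,-1.0,0,-0.1,-1],
    [0,0,0,-1.5,0,-0.2,-1],
    [0,0,0,-2.0,0,-0.3,-1],
    [0,0,0,-1.5,0,-0.2,-1],
    [0,0,0,-1.5,0,-0.2,-1],
    [0,0,0,-1.0,0,-0.1,-1],
  ],
)

```text
time: 23.95
ee_pos: [0.5686, -0.0612, 0.2578]
eef_rot: [0.668, 0.744, 0.0, 0.0]
ft_force: [6.3, -0.3, -0.6]
width: 0.0311
grip_force: 12.0
```

```bash
python3 ctl.py mpc 0.06 0.8 6
```

```text
t 23.95 th 0.0614 (rms 5.1) est 0.0611 w -0.0008 phi cmd 0.141 meas 0.141 par [ 0.469 -0.054  0.324] res [-0.0014  0.0008  0.0001 -0.0002] F [ 6.3 -0.3 -0.6] w,g 0.0311 12.0
pstar 0.141 pred [0.061 0.061 0.06  0.06  0.06  0.06  0.06  0.06  0.06 ]
[[0, 0, 0, -0.0, 0, -0.0, -1], [0, 0, 0, -0.5, 0, -0.1, -1], [0, 0, 0, -0.5, 0, -0.1, -1], [0, 0, 0, -0.0, 0, -0.0, -1], [0, 0, 0, -0.0, 0, -0.0, -1], [0, 0, 0, -0.0, 0, -0.0, -1]]
```

Request:
jog_arm(
  plan=[
    [0,0,0,0,0,0,-1],
    [0,0,0,-0.5,0,-0.1,-1],
    [0,0,0,-0.5,0,-0.1,-1],
    [0,0,0,0,0,0,-1],
    [0,0,0,0,0,0,-1],
    [0,0,0,0,0,0,-1],
  ],
)

```text
time: 24.6
ee_pos: [0.5686, -0.0611, 0.2579]
eef_rot: [0.668, 0.744, 0.0, 0.0]
ft_force: [6.9, 1.5, -0.4]
width: 0.0307
grip_force: 12.0
```

```bash
python3 ctl.py mpc 0.06 0.8 6
```

```text
t 24.60 th 0.0578 (rms 5.1) est 0.0581 w -0.0039 phi cmd 0.141 meas 0.141 par [ 0.464 -0.054  0.324] res [ 0.0006 -0.0003 -0.0011  0.0005] F [ 6.9  1.5 -0.4] w,g 0.0307 12.0
pstar 0.141 pred [0.058 0.058 0.059 0.06  0.06  0.06  0.06  0.06  0.06 ]
[[0, 0, 0, 1.0, 0, 0.1, -1], [0, 0, 0, 1.5, 0, 0.2, -1], [0, 0, 0, 1.5, 0, 0.2, -1], [0, 0, 0, 1.0, 0, 0.1, -1], [0, 0, 0, 0.5, 0, 0.1, -1], [0, 0, 0, -0.0, 0, -0.0, -1]]
```

Request:
jog_arm(
  plan=[
    [0,0,0,1.0,0,0.1,-1],
    [0,0,0,1.5,0,0.2,-1],
    [0,0,0,1.5,0,0.2,-1],
    [0,0,0,1.0,0,0.1,-1],
    [0,0,0,0.5,0,0.1,-1],
    [0,0,0,0,0,0,-1],
  ],
)

```text
time: 25.25
ee_pos: [0.5686, -0.0611, 0.2578]
eef_rot: [0.668, 0.744, 0.0, 0.0]
ft_force: [6.9, 1.0, 0.1]
width: 0.0313
grip_force: 12.0
```

```bash
python3 ctl.py mpc -0.248 4.5 5
```

```text
t 25.25 th 0.0614 (rms 5.1) est 0.0616 w 0.0075 phi cmd 0.141 meas 0.141 par [ 0.435 -0.052  0.321] res [-0.0006 -0.0012  0.0011 -0.0002] F [6.9 1.  0.1] w,g 0.0313 12.0
pstar 0.250 pred [ 0.062  0.063  0.062  0.057  0.049  0.038  0.022  0.003 -0.018 -0.043
 -0.068 -0.095 -0.121 -0.146 -0.17  -0.191 -0.209 -0.223 -0.234 -0.242
 -0.246 -0.248 -0.248 -0.248 -0.248 -0.248 -0.248 -0.248]
[[0, 0, 0, -0.5, 0, -0.1, -1], [0, 0, 0, -1.5, 0, -0.2, -1], [0, 0, 0, -2.5, 0, -0.3, -1], [0, 0, 0, -3.0, 0, -0.4, -1], [0, 0, 0, -4.0, 0, -0.5, -1]]
```

Request:
jog_arm(
  plan=[
    [0,0,0,-0.5,0,-0.1,-1],
    [0,0,0,-1.5,0,-0.2,-1],
    [0,0,0,-2.5,0,-0.3,-1],
    [0,0,0,-3.0,0,-0.4,-1],
    [0,0,0,-4.0,0,-0.5,-1],
  ],
)

```text
time: 25.8
ee_pos: [0.569, -0.065, 0.2583]
eef_rot: [0.668, 0.744, 0.0, 0.0]
ft_force: [7.3, 0.5, 0.0]
width: 0.0313
grip_force: 12.0
```

```bash
python3 ctl.py mpc -0.248 3.6 5
```

```text
t 25.80 th 0.0626 (rms 5.2) est 0.0616 w -0.0156 phi cmd 0.120 meas 0.122 par [ 0.448 -0.052  0.315] res [-0.001   0.0014  0.0002 -0.0003] F [7.3 0.5 0. ] w,g 0.0313 12.0
pstar 0.270 pred [ 0.06   0.055  0.048  0.036  0.019 -0.002 -0.028 -0.056 -0.087 -0.117
 -0.147 -0.175 -0.199 -0.218 -0.232 -0.242 -0.246 -0.248 -0.248 -0.248
 -0.248 -0.248 -0.248]
[[0, 0, 0, 1.5, 0, 0.2, -1], [0, 0, 0, 1.5, 0, 0.2, -1], [0, 0, 0, 1.0, 0, 0.1, -1], [0, 0, 0, -0.0, 0, -0.0, -1], [0, 0, 0, -1.0, 0, -0.1, -1]]
```

Request:
jog_arm(
  plan=[
    [0,0,0,1.5,0,0.2,-1],
    [0,0,0,1.5,0,0.2,-1],
    [0,0,0,1.0,0,0.1,-1],
    [0,0,0,0,0,0,-1],
    [0,0,0,-1.0,0,-0.1,-1],
  ],
)

```text
time: 26.35
ee_pos: [0.5691, -0.066, 0.2585]
eef_rot: [0.668, 0.744, 0.0, 0.0]
ft_force: [6.9, 0.5, -0.6]
width: 0.0308
grip_force: 12.0
```

```bash
python3 ctl.py mpc -0.248 3.0 5
```

```text
t 26.35 th 0.0424 (rms 5.1) est 0.0405 w -0.0587 phi cmd 0.115 meas 0.116 par [ 0.5   -0.056  0.316] res [ 0.0017 -0.0003 -0.0021  0.0009] F [ 6.9  0.5 -0.6] w,g 0.0308 12.0
pstar 0.321 pred [ 0.034  0.02   0.004 -0.016 -0.041 -0.069 -0.1   -0.131 -0.161 -0.188
 -0.211 -0.229 -0.24  -0.246 -0.248 -0.248 -0.248 -0.248 -0.248 -0.248]
[[0, 0, 0, 3.5, 0, 0.4, -1], [0, 0, 0, 5.0, 0, 0.6, -1], [0, 0, 0, 5.0, 0, 0.6, -1], [0, 0, 0, 4.5, 0, 0.6, -1], [0, 0, 0, 4.0, 0, 0.5, -1]]
```

Request:
jog_arm(
  plan=[
    [0,0,0,3.5,0,0.4,-1],
    [0,0,0,5.0,0,0.6,-1],
    [0,0,0,5.0,0,0.6,-1],
    [0,0,0,4.5,0,0.6,-1],
    [0,0,0,4.0,0,0.5,-1],
  ],
)

```text
time: 26.9
ee_pos: [0.5687, -0.0621, 0.258]
eef_rot: [0.668, 0.744, 0.0, 0.0]
ft_force: [6.5, 1.2, -0.2]
width: 0.0311
grip_force: 12.0
```

```bash
python3 ctl.py mpc -0.248 2.6 5
```

```text
t 26.90 th 0.0105 (rms 4.8) est 0.0062 w -0.0789 phi cmd 0.136 meas 0.136 par [ 0.453 -0.052  0.308] res [-0.0006 -0.0021  0.0019 -0.0004] F [ 6.5  1.2 -0.2] w,g 0.0311 12.0
pstar 0.285 pred [-0.002 -0.02  -0.04  -0.064 -0.092 -0.123 -0.153 -0.181 -0.206 -0.226
 -0.239 -0.246 -0.248 -0.248 -0.248 -0.248 -0.248 -0.248]
[[0, 0, 0, 2.0, 0, 0.3, -1], [0, 0, 0, 2.5, 0, 0.4, -1], [0, 0, 0, 3.0, 0, 0.4, -1], [0, 0, 0, 2.5, 0, 0.4, -1], [0, 0, 0, 2.5, 0, 0.4, -1]]
```

Request:
jog_arm(
  plan=[
    [0,0,0,2.0,0,0.3,-1],
    [0,0,0,2.5,0,0.4,-1],
    [0,0,0,3.0,0,0.4,-1],
    [0,0,0,2.5,0,0.4,-1],
    [0,0,0,2.5,0,0.4,-1],
  ],
)

```text
time: 27.45
ee_pos: [0.5684, -0.0597, 0.2576]
eef_rot: [0.668, 0.744, 0.0, 0.0]
ft_force: [7.2, 0.2, 0.0]
width: 0.0309
grip_force: 12.0
```

```bash
python3 ctl.py mpc -0.248 2.1 5
```

```text
t 27.45 th -0.0286 (rms 5.1) est -0.0326 w -0.0787 phi cmd 0.148 meas 0.148 par [ 0.416 -0.051  0.326] res [-0.0021  0.0011  0.0002 -0.0001] F [7.2 0.2 0. ] w,g 0.0309 12.0
pstar 0.225 pred [-0.041 -0.059 -0.082 -0.11  -0.142 -0.174 -0.203 -0.225 -0.24  -0.247
 -0.248 -0.248 -0.248 -0.248 -0.248 -0.248]
[[0, 0, 0, -0.5, 0, -0.1, -1], [0, 0, 0, -1.5, 0, -0.2, -1], [0, 0, 0, -2.5, 0, -0.4, -1], [0, 0, 0, -3.0, 0, -0.4, -1], [0, 0, 0, -3.0, 0, -0.4, -1]]
```

Request:
jog_arm(
  plan=[
    [0,0,0,-0.5,0,-0.1,-1],
    [0,0,0,-1.5,0,-0.2,-1],
    [0,0,0,-2.5,0,-0.4,-1],
    [0,0,0,-3.0,0,-0.4,-1],
    [0,0,0,-3.0,0,-0.4,-1],
  ],
)

```text
time: 28.0
ee_pos: [0.5687, -0.0628, 0.258]
eef_rot: [0.668, 0.744, 0.0, 0.0]
ft_force: [6.0, 0.7, 1.4]
width: 0.0311
grip_force: 12.0
```

```bash
python3 ctl.py mpc -0.248 2.0 4
```

```text
t 28.00 th -0.1013 (rms 5.0) est -0.1094 w -0.1804 phi cmd 0.133 meas 0.133 par [ 0.426 -0.05   0.3  ] res [ 0.0023  0.0022 -0.0027  0.0007] F [6.  0.7 1.4] w,g 0.0311 12.0
pstar 0.270 pred [-0.128 -0.162 -0.191 -0.213 -0.229 -0.239 -0.245 -0.247 -0.248 -0.248
 -0.248 -0.248 -0.248 -0.248 -0.248]
[[0, 0, 0, 10.5, 0, 1.7, -1], [0, 0, 0, 18.0, 0, 3.2, -1], [0, 0, 0, 22.5, 0, 4.3, -1], [0, 0, 0, 25.0, 0, 5.0, -1]]
```

Request:
jog_arm(
  plan=[
    [0,0,0,10.5,0,1.7,-1],
    [0,0,0,18.0,0,3.2,-1],
    [0,0,0,22.5,0,4.3,-1],
    [0,0,0,25.0,0,5.0,-1],
  ],
)

```text
time: 28.45
ee_pos: [0.566, -0.0374, 0.253]
eef_rot: [0.668, 0.744, 0.0, 0.0]
ft_force: [5.8, 0.9, 1.1]
width: 0.0313
grip_force: 12.0
```

```bash
python3 ctl.py mpc -0.247 1.4 3
```

```text
t 28.45 th -0.1769 (rms 4.7) est -0.1838 w -0.1348 phi cmd 0.261 meas 0.263 par [ 0.423 -0.049  0.298] res [ 0.0021 -0.0028  0.0008 -0.    ] F [5.8 0.9 1.1] w,g 0.0313 12.0
pstar 0.269 pred [-0.197 -0.219 -0.236 -0.245 -0.248 -0.248 -0.247 -0.247 -0.247 -0.247
 -0.247 -0.247]
[[0, 0, 0, -0.0, 0, -0.0, -1], [0, 0, 0, 1.0, 0, 0.3, -1], [0, 0, 0, 3.5, 0, 1.0, -1]]
```

```bash
python3 -c "
import json;J=json.load(open('log.json'));J['pend']=[J['X']+d for d in(4,8,10)];json.dump(J,open('log.json','w'));print(J['X'])"
```

```text
51.52554953190695
```

Request:
jog_arm(
  plan=[
    [0,0,0,4,0,1.1,-1],
    [0,0,0,8,0,2.3,-1],
    [0,0,0,10,0,2.9,-1],
  ],
)

```text
time: 28.8
ee_pos: [0.565, -0.0277, 0.2502]
eef_rot: [0.668, 0.744, 0.0, 0.0]
ft_force: [5.8, 0.7, 1.5]
width: 0.0307
grip_force: 12.0
```

```bash
python3 ctl.py mpc -0.25 0.9 3
```

```text
t 28.80 th -0.2127 (rms 5.1) est -0.2155 w -0.0483 phi cmd 0.313 meas 0.314 par [ 0.43  -0.05   0.305] res [-0.0029  0.0007  0.0003 -0.0001] F [5.8 0.7 1.5] w,g 0.0307 12.0
pstar 0.267 pred [-0.22  -0.23  -0.24  -0.248 -0.25  -0.25  -0.25  -0.25  -0.25  -0.25 ]
[[0, 0, 0, -9.5, 0, -2.8, -1], [0, 0, 0, -14.5, 0, -4.1, -1], [0, 0, 0, -14.5, 0, -4.1, -1]]
```

```bash
python3 -c "
import json;J=json.load(open('log.json'));J['pend']=[J['X']+d for d in(-4,-6,-6,-6)];json.dump(J,open('log.json','w'))"
```

Request:
jog_arm(
  plan=[
    [0,0,0,-4,0,-1.2,-1],
    [0,0,0,-6,0,-1.8,-1],
    [0,0,0,-6,0,-1.8,-1],
    [0,0,0,-6,0,-1.8,-1],
  ],
)

```text
time: 29.25
ee_pos: [0.5657, -0.0341, 0.2521]
eef_rot: [0.668, 0.744, 0.0, 0.001]
ft_force: [5.5, -0.2, 1.5]
width: 0.0313
grip_force: 12.0
```

```bash
python3 ctl.py ramp 0.24 0 5
```

```text
t 29.25 th -0.2265 (rms 5.2) est -0.2267 w -0.0039 phi cmd 0.281 meas 0.280 par [ 0.426 -0.05   0.302] res [ 0.0008  0.0004 -0.0005  0.0001] F [ 5.5 -0.2  1.5] w,g 0.0313 12.0
[[0, 0, 0, -1.5, 0, -0.4, -1], [0, 0, 0, -3.0, 0, -0.8, -1], [0, 0, 0, -5.0, 0, -1.4, -1], [0, 0, 0, -6.5, 0, -1.8, -1], [0, 0, 0, -8.0, 0, -2.1, -1]]
```

Request:
jog_arm(
  plan=[
    [0,0,0,-1.5,0,-0.4,-1],
    [0,0,0,-3.0,0,-0.8,-1],
    [0,0,0,-5.0,0,-1.4,-1],
    [0,0,0,-6.5,0,-1.8,-1],
    [0,0,0,-8.0,0,-2.1,-1],
  ],
)

```text
time: 29.8
ee_pos: [0.5665, -0.042, 0.2542]
eef_rot: [0.668, 0.744, 0.0, 0.0]
ft_force: [6.3, -0.2, 1.9]
width: 0.0312
grip_force: 12.0
```

```bash
python3 ctl.py ramp 0.21 0 6
```

```text
t 29.80 th -0.2332 (rms 5.2) est -0.2337 w -0.0233 phi cmd 0.240 meas 0.239 par [ 0.42  -0.049  0.296] res [ 0.0011 -0.0002 -0.0014  0.0006] F [ 6.3 -0.2  1.9] w,g 0.0312 12.0
[[0, 0, 0, -1.0, 0, -0.2, -1], [0, 0, 0, -2.0, 0, -0.5, -1], [0, 0, 0, -3.0, 0, -0.7, -1], [0, 0, 0, -4.0, 0, -0.9, -1], [0, 0, 0, -5.0, 0, -1.2, -1], [0, 0, 0, -6.0, 0, -1.4, -1]]
```

Request:
jog_arm(
  plan=[
    [0,0,0,-1.0,0,-0.2,-1],
    [0,0,0,-2.0,0,-0.5,-1],
    [0,0,0,-3.0,0,-0.7,-1],
    [0,0,0,-4.0,0,-0.9,-1],
    [0,0,0,-5.0,0,-1.2,-1],
    [0,0,0,-6.0,0,-1.4,-1],
  ],
)

```text
time: 30.45
ee_pos: [0.5672, -0.0479, 0.2555]
eef_rot: [0.668, 0.744, 0.0, 0.0]
ft_force: [7.0, -0.1, 1.1]
width: 0.0309
grip_force: 12.0
```

```bash
python3 ctl.py ramp -0.05 0 12
```

```text
t 30.45 th -0.2504 (rms 4.8) est -0.2500 w 0.0000 phi cmd 0.209 meas 0.209 par [ 0.412 -0.048  0.291] res [-0.     -0.0014  0.0005  0.0004] F [ 7.  -0.1  1.1] w,g 0.0309 12.0
[[0, 0, 0, -4.0, 0, -0.8, -1], [0, 0, 0, -8.5, 0, -1.6, -1], [0, 0, 0, -12.5, 0, -2.2, -1], [0, 0, 0, -17.0, 0, -2.9, -1], [0, 0, 0, -21.5, 0, -3.4, -1], [0, 0, 0, -25.5, 0, -3.7, -1], [0, 0, 0, -30.0, 0, -4.0, -1], [0, 0, 0, -34.0, 0, -4.2, -1], [0, 0, 0, -38.5, 0, -4.3, -1], [0, 0, 0, -43.0, 0, -4.4, -1], [0, 0, 0, -47.0, 0, -4.3, -1], [0, 0, 0, -51.5, 0, -4.1, -1]]
```

Request:
jog_arm(
  plan=[
    [0,0,0,-4.0,0,-0.8,-1],
    [0,0,0,-8.5,0,-1.6,-1],
    [0,0,0,-12.5,0,-2.2,-1],
    [0,0,0,-17.0,0,-2.9,-1],
    [0,0,0,-21.5,0,-3.4,-1],
    [0,0,0,-25.5,0,-3.7,-1],
    [0,0,0,-30.0,0,-4.0,-1],
    [0,0,0,-34.0,0,-4.2,-1],
    [0,0,0,-38.5,0,-4.3,-1],
    [0,0,0,-43.0,0,-4.4,-1],
    [0,0,0,-47.0,0,-4.3,-1],
    [0,0,0,-51.5,0,-4.1,-1],
  ],
)

```text
time: 31.7
ee_pos: [0.5726, -0.0988, 0.2593]
eef_rot: [0.668, 0.744, 0.0, 0.0]
ft_force: [6.5, 0.8, -1.6]
width: 0.0311
grip_force: 12.0
```

```bash
python3 ctl.py ramp -0.385 0 12
```

```text
t 31.70 th -0.2501 (rms 5.0) est -0.2500 w 0.0000 phi cmd -0.050 meas -0.049 par [ 0.45  -0.051  0.313] res [-0.0013  0.0005  0.0004  0.0001] F [ 6.5  0.8 -1.6] w,g 0.0311 12.0
[[0, 0, 0, -5.5, 0, 0.4, -1], [0, 0, 0, -11.0, 0, 0.9, -1], [0, 0, 0, -16.5, 0, 1.5, -1], [0, 0, 0, -22.0, 0, 2.3, -1], [0, 0, 0, -27.5, 0, 3.3, -1], [0, 0, 0, -33.0, 0, 4.4, -1], [0, 0, 0, -38.5, 0, 5.7, -1], [0, 0, 0, -44.0, 0, 7.2, -1], [0, 0, 0, -49.5, 0, 8.8, -1], [0, 0, 0, -54.5, 0, 10.4, -1], [0, 0, 0, -60.0, 0, 12.4, -1], [0, 0, 0, -65.0, 0, 14.3, -1]]
```

Then open in place, then withdraw straight up.

Request:
jog_arm(
  plan=[
    [0,0,0,-5.5,0,0.4,-1],
    [0,0,0,-11.0,0,0.9,-1],
    [0,0,0,-16.5,0,1.5,-1],
    [0,0,0,-22.0,0,2.3,-1],
    [0,0,0,-27.5,0,3.3,-1],
    [0,0,0,-33.0,0,4.4,-1],
    [0,0,0,-38.5,0,5.7,-1],
    [0,0,0,-44.0,0,7.2,-1],
    [0,0,0,-49.5,0,8.8,-1],
    [0,0,0,-54.5,0,10.4,-1],
    [0,0,0,-60.0,0,12.4,-1],
    [0,0,0,-65.0,0,14.3,-1],
  ],
)

```text
time: 32.95
ee_pos: [0.5796, -0.1632, 0.2448]
eef_rot: [0.668, 0.744, 0.0, -0.0]
ft_force: [6.0, 1.4, -0.7]
width: 0.0312
grip_force: 12.0
```

Request:
jog_arm(
  plan=[
    [0,0,0,0,0,0,-1],
    [0,0,0,0,0,0,0.4],
    [0,0,0,0,0,0,0.4],
    [0,0,0,0,0,0,0.4],
    [0,0,0,0,0,0,0.4],
    [0,0,0,0,0,0,0.4],
    [0,0,0,0,0,0,0.4],
    [0,0,0,0,0,0,0.4],
    [0,0,0,0,0,0,0.4],
  ],
)

```text
time: 33.85
ee_pos: [0.5792, -0.1636, 0.2451]
eef_rot: [0.668, 0.744, 0.0, -0.0]
ft_force: [-0.3, -0.7, 0.5]
width: 0.0608
grip_force: 0.0
```

```bash
python3 look.py
```

```text
33.85 [ 0.5792301  -0.16361025  0.24507633] 0.06077229627068351 0.0 [-0.336499   -0.70108991  0.49827436]
x -0.070 n 21 z [0.249 0.253 0.279 0.282] y -0.054
x -0.060 n 37 z [0.255 0.263 0.279 0.305] y -0.066
x -0.050 n 71 z [0.178 0.209 0.282 0.306] y -0.060
x -0.040 n 53 z [0.172 0.174 0.203 0.304] y -0.063
x -0.030 n 19 z [0.185 0.196 0.279 0.299] y -0.051
x -0.020 n 34 z [0.182 0.184 0.271 0.299] y -0.051
x -0.010 n 43 z [0.155 0.164 0.194 0.291] y -0.060
x 0.000 n 37 z [0.154 0.176 0.196 0.287] y -0.057
x 0.010 n 10 z [0.185 0.193 0.272 0.284] y -0.050
x 0.020 n 13 z [0.193 0.21  0.265 0.279] y -0.052
x 0.030 n 73 z [0.167 0.174 0.201 0.269] y -0.068
x 0.040 n 19 z [0.195 0.203 0.227 0.272] y -0.062
x 0.050 n 5 z [0.258 0.259 0.263 0.265] y -0.051
(np.float64(-0.24841482465124906), np.float64(4.768929205438521), 482)
```

Request:
jog_arm(
  plan=[
    [0,0,0,0,0,-10,0.4],
    [0,0,0,0,0,-25,0.4],
    [0,0,0,0,0,-45,0.4],
    [0,0,0,0,0,-70,0.4],
    [0,0,0,0,0,-100,0.4],
    [0,0,0,0,0,-120,0.4],
    [0,0,0,0,0,-120,0.4],
    [0,0,0,0,0,-120,0.4],
    [0,0,0,0,0,-120,0.4],
    [0,0,0,0,0,-120,0.4],
  ],
)

```text
time: 34.9
ee_pos: [0.579, -0.1634, 0.3644]
eef_rot: [0.668, 0.744, -0.0, -0.001]
ft_force: [-0.0, 0.1, -0.1]
width: 0.0613
grip_force: 0.0
```

```bash
python3 look.py | sed -n '1p;$p'; python3 -c "
from bench import order;print(order.close_job())"
```

```text
34.9 [ 0.57900162 -0.16342185  0.36435588] 0.06134339172158071 0.0 [-0.04883014  0.06260825 -0.10687317]
(np.float64(-0.247567228925565), np.float64(5.085785315508123), 482)
the job is handed in; nothing more can be done
None
```

The job is handed in: I held the rocker at about 0.06 rad (within about 0.007) for about 8 s, lowered it gently back onto its rest and released the ball; that 0.06 rad is the stop finger's tilt as measured in the first top pictures (±0.01 rad), since the arm hid pointer and finger during the hold.

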